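Clear the stuck bars from the ingot mould and rack the tray

ROBOT

A 6-joint arm with a two-finger parallel gripper is mounted at the origin on the work surface. World frame = base frame: x ahead of the robot, y to its left, z up, the work surface at z = 0. Lengths are in mm, angles in degrees, forces in N, time in s.
With the tool pointing down it reaches from about 350 to 850 mm from the base axis. Payload 8.1 kg.
Tool frame: the origin (TCP) lies midway between the tips of the shut fingers; the grasp point (between the pads) lies 19 mm behind it (r.pinch_z is the distance from the TCP to the grasp point, in mm); z points along the fingers, y is the line along which they close (so a half turn about z gives the same grasp; the last joint's range is limited). The gripper opens to 85 mm and grips with 20 to 120 N. Pads are 22 mm wide; open, the fingers measure 114 mm over their backs; the gripper's body (76 mm by 85 mm) begins 54 mm behind the grasp point. The pads swing forward as they close: fully open they stand 13 mm farther back than shut.
Start: joints at [60.997, 7.471, 85.268, -0, 87.261, -4.893], TCP at [245.074, 547.671, 231.292] pointing down, gripper open.
Joint ranges: [-169.43, 169.43], [-51.17, 129.36], [1.28, 143.12], [-76.62, 256.62], [0, 156.53], [-152.29, 152.29]. Speed limits (degrees/s): [136.94, 136.94, 159.86, 180, 180, 180].

INTERFACE

Orientations are given as [roll, pitch, yaw] about the fixed x, y, z axes, in that order (R = Rz(yaw) Ry(pitch) Rx(roll)).
In Python, from bench import sensors, optics, job, r gives the robot as it stands.
- The arm moves only by the tool play_rows, never from a script. Its argument "motion" is a list that holds one entry, the list of rows, each a list of 6 numbers: the shift along the tool's x, y, z in cm, then the turn, a rotation vector about the tool's x, y, z in degrees. In form: [[[x, y, z, ax, ay, az], ...]]. A call has 1 to 5 rows; each row is the pose to reach, as a shift and turn from the pose commanded when the call began, along the tool's axes at that moment; what a row does not reach only later rows make up. A row lasts 1/10 s, in which the tool goes at most 50 mm and 8.59 degrees, less where a joint would pass 70% of its speed; a pose out of reach is approached as far as the arm can. A call with a gripper value outside its range is refused whole. "jaw" is the opening, from 0 (shut) to 1 (fully open), set as the call begins (left out, the last holds). The fingers move at their own pace and stop on an object; "squeeze" is the grip in N (left out, the last holds). Time passes only in rows, so rows that repeat a pose let the fingers close. It gives the time, the measured TCP pose, the force, the opening and the grip force at its end, in the units of the state.
- sensors.sense(): the state, without advancing time (a new reading comes with each control period).
- optics.snapshot(name): name is "side" or "top"; returns a dict with "pixels" (400x640x3 uint8, red, green, blue), "mtx" (3x3 intrinsics, pixels), "R" (3x3) and "t" (3): a world point X has camera coordinates R X + t. Camera axes: x right, y down, z forward; pixel columns grow to the right and rows downward; lengths in mm; the calibration is good to about 2 mm. A picture is of the moment at which its call begins. There is no depth.
- job.hand_in(): hands the job in; it is judged then, once.
The state is a dict: "time": time; "joint_pos": joint angles; "qd": joint speeds; "joint_efforts": joint torques, N m; "tool_pos": TCP position; "tcp_rot": TCP orientation; "ft_force": force on the tool from outside, world axes, zero at the start; "wrist_torque": the same for the moment, N m; "finger_gap": finger opening in mm; "grip_force": force on a finger pad.
Only numpy, scipy, OpenCV 4.12 (cv2) and the standard library are available. Lean on these libraries where they do the work, as an engineer would, in place of code of your own. Each camera call takes 0.05 s, during which the arm holds its last target. There are 200 camera calls.

TASK

Cast bars are stuck in some of the mould's tubes. Take the filing block out of the tray and put it on the black rubber pad, set the empty tray squarely under the exit mouths of the tubes, then with the pusher drive every stuck bar through its tube so that it drops out of the far end into the tray. Finish by laying the pusher back down on the cork mat and sliding the loaded tray fully home in the low rack, handle out, leaving the other things on the bench where they are.

Things in the scene. Friction and masses are not known exactly. Their poses are not given: they have to be found in the camera images.
- mould: Ingot mould (fixed; place and yaw vary): four square steel tubes side by side, level, on a wooden stand. Origin: on the bench under its middle; x across the row, y along the tubes from entry to exit, z up. Tube axes at x = -54, -18, 18, 54 mm; bores 24 x 24 mm, floor 28 mm and roof 52 mm above the bench, outer top 56 mm; tubes 80 mm long. An 18 mm slit along each top shows if a bar is inside.
- mould_entry (a point): Middle of the row of entry ends (y = -40 mm of the mould, right-hand side), 38 mm above the bench. A sprung brass catch at each tube's mid-length, its top 62 to 68 mm above the bench, has a round nose 48 mm above the bench that presses on the bar with about 3 N: a bar takes some 3 to 10 N to move; once past the catch it is free and tips out of the mouth.
- mould_exit (a point): Middle of the row of exit mouths (y = +40 mm of the mould, left-hand side), 38 mm above the bench. The stand below (160 mm wide in x, 24 mm high) ends at y = +15 mm of the mould, so the mouths overhang it by 25 mm, with 24 mm free under them: the tray's side wall fits there.
- bar0: Stuck cast metal bar, 20 x 60 x 20 mm, 0.12 kg, grey; origin at its centre, y along its length. It may be absent (None). If present it starts lying on the bore floor (centre 38 mm above the bench) in the tube at x = -54 mm of the mould, wholly inside it, its centre within 7 mm of the tube's middle.
- bar1: Stuck cast metal bar, 20 x 60 x 20 mm, 0.12 kg, grey; origin at its centre, y along its length. It may be absent (None). If present it starts lying on the bore floor (centre 38 mm above the bench) in the tube at x = -18 mm of the mould, wholly inside it, its centre within 7 mm of the tube's middle.
- bar2: Stuck cast metal bar, 20 x 60 x 20 mm, 0.12 kg, grey; origin at its centre, y along its length. It may be absent (None). If present it starts lying on the bore floor (centre 38 mm above the bench) in the tube at x = +18 mm of the mould, wholly inside it, its centre within 7 mm of the tube's middle.
- bar3: Stuck cast metal bar, 20 x 60 x 20 mm, 0.12 kg, grey; origin at its centre, y along its length. It may be absent (None). If present it starts lying on the bore floor (centre 38 mm above the bench) in the tube at x = +54 mm of the mould, wholly inside it, its centre within 7 mm of the tube's middle.
- pusher: Pusher: wooden handle of square section 26 x 26 mm, 90 mm long, with a straight steel rod 12 mm thick and 110 mm long coming out of its front end on the same axis. 0.16 kg. Origin at the centre of the handle; +x along the axis towards the rod's tip. Lying on the mat its axis is 17 mm above the bench; it balances about 29 mm in front of the handle's centre.
- pusher_tip (a point): Centre of the end face of the pusher's rod, 155 mm from the pusher's origin along its +x.
- mat: Flat cork mat fixed to the bench, 160 mm (its x) by 260 mm (its y), 4 mm thick; origin at the centre of its underside. The pusher starts on it.
- tray: Loose aluminium tray, 0.3 kg, slides on the bench; 160 mm (its x) by 110 mm (its y) outside, walls 3 mm thick and 18 mm high. On the middle of its -x wall a wooden handle: a block 42 mm long in x (x = -80 to -122 mm), 12 mm wide in y, from 10 to 32 mm above the tray's underside. Origin: centre of the underside; z up.
- rack: Low grey sheet-metal rack fixed on the bench, 165 mm long (its x), roof of slats 70 mm high, 66 mm free below; stop plate inside at the +x end. Origin: on the bench under its middle, x pointing inwards. With the tray against the stop, the tray's origin is 2.5 mm on the -x side of the rack's origin, its x along the rack's x, its front flush with the open end, only the handle sticking out.
- rack_mouth (a point): Middle of the rack's open end (x = -82.5 mm of the rack), on the bench. The opening is 118 mm wide; flared side guides reach about 33 mm farther out towards -x, 40 mm high.
- block: Dark wooden filing block, 90 mm (its x) x 40 mm (its y) x 45 mm (its z), 0.11 kg; origin at its centre. It starts lying in the tray, on the tray's floor (3 mm thick), its top 48 mm above the bench.
- pad: Flat black rubber pad fixed to the bench, 120 mm (its x) by 140 mm (its y), 3 mm thick; origin at the centre of its underside. The filing block belongs on it.
- mug: white ceramic mug, 80 mm across, 85 mm high. Bystander, to be left alone; origin at the centre of its underside.
- jar: amber glass jar, 54 mm across, 80 mm high. Bystander, to be left alone; origin at the centre of its underside.
- hammer: small hammer lying down, 200 mm long, its handle wooden. Bystander, to be left alone; origin inside it.
- bowl: blue ceramic bowl, 100 mm across, 40 mm high. Bystander, to be left alone; origin at the centre of its underside.

How it is judged:
By the outcome, as a careful person would: the job done as asked, in the order asked, and still so for the second after the job is handed in, with the robot touching nothing.
Of bar0, bar1, bar2, bar3 only 2 to 4 are there at a start; the rules pass over those that are not, and their reading is None.
At some moment in a run one of tray, pusher, block may be knocked a few centimetres aside while the robot is not near it.
Once in a run the grip may slacken for a moment while it holds something.
It also fails if it takes over 210 s, if anything falls off the work surface, if the arm or the gripper's body presses on something with over 40 N, if the wrist force passes 120 N, or if a joint passes its speed limit or range.

## Working session

There is one attempt and no reset: what is moved stays moved. The work goes in short steps, Python scripts to look and compute and a tool call to move; the robot and the scene stay as the last step left them, time stands still between calls to the robot, and variables do not carry over. Pictures are saved under pics/ and viewed, at most 14 in all, crops included, and the job is handed in when it is done.

Besides the shell and the picture viewer there is one more tool, called after "Request:" by a JSON object that holds its "op" and its "data", one argument or row to a line. play_rows: Moves the arm, as the interface text tells. Its arguments: {"type":"object","properties":{"motion":{"type":"array","items":{"type":"array","items":{"type":"array","items":{"type":"number"}}}},"jaw":{"type":"number"},"squeeze":{"type":"number"}},"required":["motion"]}

```bash
ls; mkdir -p pics; cat > h.py <<'E'
import numpy as np, cv2
from bench import sensors, optics, job, r
def snap(n,f):
    s=optics.snapshot(n); cv2.imwrite('pics/'+f+'.png',cv2.cvtColor(s['pixels'],cv2.COLOR_RGB2BGR)); np.savez('pics/'+f+'.npz',**s); return s
def ray(s,uv,z):
    uv=np.atleast_2d(np.array(uv,float)); K,R,t=s['mtx'],np.array(s['R']),np.array(s['t'])
    d=(R.T@np.linalg.inv(K)@np.c_[uv,np.ones(len(uv))].T).T; c=-R.T@t
    return c+d*((z-c[2])/d[:,2])[:,None]
E
python3 - <<'E'
from h import *
for n in('top','side'):
    s=snap(n,n+'0'); print(s['mtx'],-np.array(s['R']).T@s['t']); 
    if n=='top': print(ray(s,[[0,0],[639,0],[0,399],[639,399]],0))
print(sensors.sense(),r.pinch_z)
E
```

```text
pics
[[421.31114413   0.         326.55851721]
 [  0.         421.31114413 205.44774353]
 [  0.           0.           1.        ]] [ 399.61742178   -6.18520345 1239.7426187 ]
[[ 1.32262175e+03  1.07572783e+03  0.00000000e+00]
 [ 1.33475764e+03 -1.03626524e+03  0.00000000e+00]
 [ 9.04137654e+01  8.89650808e+02  0.00000000e+00]
 [ 9.88237539e+01 -8.69828947e+02  2.27373675e-13]]
[[408.84894518   0.         325.3833106 ]
 [  0.         408.84894518 200.93400051]
 [  0.           0.           1.        ]] [ 541.67751959 -758.87532057  726.91709425]
{'time': 0.1, 'joint_pos': array([ 6.09972310e+01,  7.51311573e+00,  8.53248845e+01, -2.77400267e-03,
        8.72606190e+01, -4.89144147e+00]), 'qd': array([-0.02106218, -0.15317484, -0.07312075,  0.04243953,  0.0443661 ,
        0.03256197]), 'joint_efforts': array([ 1.07069864e-03, -5.70952606e+01, -5.01941264e+01, -1.16524266e-04,
        8.30930192e-03, -1.71054999e-06]), 'tool_pos': array([244.84026403, 547.21606234, 230.30730315]), 'tcp_rot': array([-1.79901504e+02, -5.64856123e-03,  1.55888803e+02]), 'ft_force': array([ 0.0138933 ,  0.87778583, -1.21002585]), 'wrist_torque': array([-0.04105537, -0.02964622,  0.05405663]), 'grip_force': 0.0, 'finger_gap': 85.43892349389574} 18.700000000000003
```

View pics/top0.png

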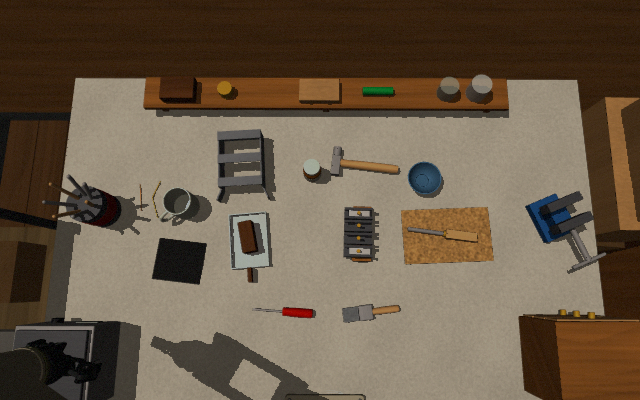

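View pics/side0.png

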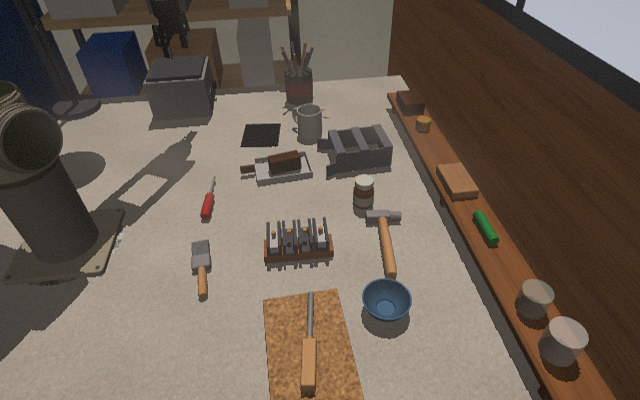

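The top view shows the pad (180,261), the tray with block (250,240), its handle at (251,274), the rack (242,160, mouth toward lower rows), the mould (359,234), the mat (447,235) and the pusher with its tip at (409,230) and handle at (461,236). The side view agrees. Next I enlarge it.

```bash
python3 - <<'E'
import cv2,numpy as np
i=cv2.imread('pics/top0.png')
a=cv2.resize(i[120:290,145:285],None,fx=3,fy=3,interpolation=cv2.INTER_CUBIC)
b=cv2.resize(i[198:270,330:390],None,fx=6,fy=6,interpolation=cv2.INTER_CUBIC)
c=np.zeros((600,800,3),np.uint8); c[:510,:420]=a; c[:432,430:790]=b
cv2.imwrite('pics/c1.png',c)
E
```

```text
(no output)
```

View pics/c1.png

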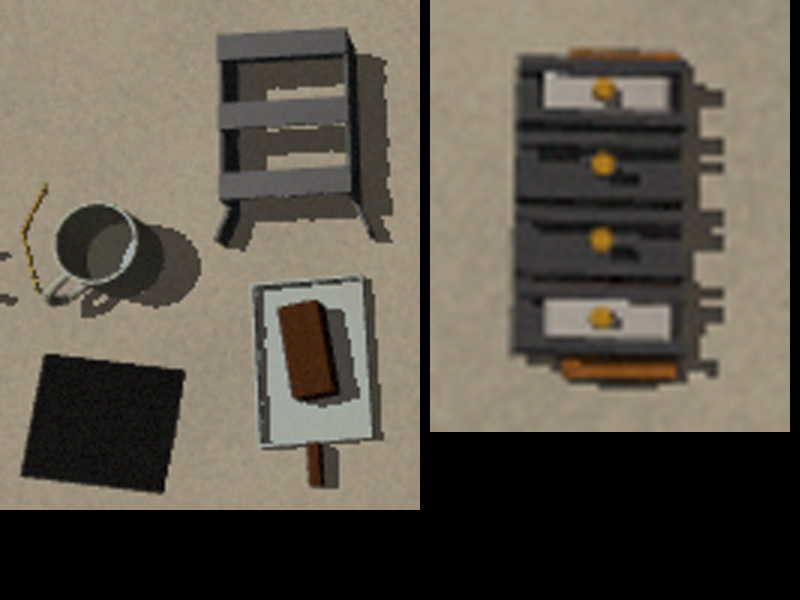

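The crop shows white bars only in the lower (bar0) and upper (bar3) tubes. The two middle tubes are dark, so empty. The block is tilted in the tray, and the rack's open end faces the robot. Next I measure everything.

```bash
cat >> h.py <<'E'
def rect(s,mask,z,roi,pr=''):
    x0,y0,x1,y1=roi; m=np.zeros(mask.shape,np.uint8); m[y0:y1,x0:x1]=mask[y0:y1,x0:x1]
    cs,_=cv2.findContours(m,cv2.RETR_EXTERNAL,cv2.CHAIN_APPROX_NONE); c=max(cs,key=cv2.contourArea)
    p=ray(s,c.reshape(-1,2),z)[:,:2].astype(np.float32)
    (cx,cy),(w,h),a=cv2.minAreaRect(p)
    if w<h: w,h,a=h,w,a+90
    a=(a+90)%180-90
    print(pr,'c',round(cx,1),round(cy,1),'size',round(w,1),round(h,1),'long axis deg',round(a,1)); return cx,cy,w,h,a
E
python3 - <<'E'
from h import *
s=dict(np.load('pics/top0.npz')); p=s['pixels']; hsv=cv2.cvtColor(p,cv2.COLOR_RGB2HSV); H,S,V=[hsv[...,k].astype(int) for k in range(3)]
for q in [(250,235),(180,260),(461,236),(430,233),(440,250),(235,220),(251,274),(242,158),(359,213)]: print(q,p[q[1],q[0]],hsv[q[1],q[0]])
rect(s,((H<15)&(S>110)&(V<130)).astype(np.uint8),48,(235,215,265,258),'block')
rect(s,((H<15)&(S>110)&(V<130)).astype(np.uint8),32,(240,266,262,285),'handle')
rect(s,((V<45)).astype(np.uint8),3,(145,235,212,290),'pad')
rect(s,((S>100)&(V>60)).astype(np.uint8),4,(395,200,500,270),'mat')
def f(n,pts,z,k=3,o=(145,120)):
    P=(np.array(pts)+.5)/k-.5+np.array(o); print(n,ray(s,P,z)[:,:2].round(0).tolist())
f('trayTop18 TL TR BR BL',[(252,284),(361,276),(374,440),(262,447)],18)
f('rackroof TL TR BR BL',[(218,35),(348,28),(354,190),(220,198)],70)
f('flare tips',[(228,246),(380,240)],40)
f('mould catches',[(604,90),(603,163),(601,240),(601,318)],65,6,(330-430/6,198))
f('mould top TL TR BR BL',[(517,57),(692,57),(690,355),(515,353)],56,6,(330-430/6,198))
f('pad',[(43,355),(185,371),(163,492),(21,476)],3)
f('mug',[(55,205),(138,205),(95,203)],85)
E
```

```text
(250, 235) [72 37 17] [ 11 195  72]
(180, 260) [21 21 18] [30 36 21]
(461, 236) [164 120  69] [ 16 148 164]
(430, 233) [76 68 65] [ 8 37 76]
(440, 250) [133  94  49] [ 16 161 133]
(235, 220) [164 170 161] [ 50  14 170]
(251, 274) [30  9  1] [  8 247  30]
(242, 158) [95 92 91] [ 8 11 95]
(359, 213) [162 115  32] [ 19 205 162]
block c 537.5 218.3 size 91.9 42.7 long axis deg 13.0
handle c 431.5 209.8 size 37.6 13.8 long axis deg 7.6
pad c 471.5 422.9 size 138.7 118.5 long axis deg 83.5
mat c 550.3 -360.1 size 259.8 159.5 long axis deg -87.5
trayTop18 TL TR BR BL [[606.0, 281.0], [614.0, 175.0], [455.0, 157.0], [448.0, 264.0]]
rackroof TL TR BR BL [[843.0, 314.0], [851.0, 188.0], [688.0, 177.0], [680.0, 304.0]]
flare tips [[639.0, 301.0], [646.0, 154.0]]
mould catches [[605.0, -97.0], [570.0, -96.0], [534.0, -95.0], [498.0, -95.0]]
mould top TL TR BR BL [[622.0, -56.0], [623.0, -140.0], [481.0, -137.0], [482.0, -55.0]]
pad [[537.0, 487.0], [522.0, 346.0], [405.0, 361.0], [420.0, 498.0]]
mug [[669.0, 454.0], [669.0, 376.0], [671.0, 417.0]]
```

```bash
cat >> h.py <<'E'
def plan(*wps,start=None):
    if start is None:
        st=sensors.sense(); start=(*st['tool_pos'],st['tcp_rot'][2])
        print('now',np.round(start,1),'gap',round(st['finger_gap'],1),'grip',round(st['grip_force'],1),'F',np.round(st['ft_force'],1),'t',round(st['time'],1))
    for w in wps:
        d=np.array(w[:3])-start[:3]; a=np.radians(start[3]); dp=(w[3]-start[3]+180)%360-180
        v=[d@[np.cos(a),np.sin(a),0],d@[np.sin(a),-np.cos(a),0],-d[2]]
        print(w,'->',(np.array(v)/10).round(2).tolist()+[0,0,round(-dp,1)],'rows>=',int(np.ceil(max(np.linalg.norm(d)/50,abs(dp)/8.59))))
        start=w
E
python3 - <<'E'
from h import *
plan((390,380,200,175),(538,219,130,193),(538,219,17,193),(538,219,130,193),(472,423,130,175),(472,423,25,175),start=(245.1,547.7,231.3,155.9))
E
```

```text
(390, 380, 200, 175) -> [-20.07, -9.39, 3.13, 0, 0, -19.1] rows>= 5
(538, 219, 130, 193) -> [-16.15, -14.75, 7.0, 0, 0, -18] rows>= 5
(538, 219, 17, 193) -> [0.0, 0.0, 11.3, 0, 0, 0] rows>= 3
(538, 219, 130, 193) -> [0.0, 0.0, -11.3, 0, 0, 0] rows>= 3
(472, 423, 130, 175) -> [1.84, 21.36, 0.0, 0, 0, 18] rows>= 5
(472, 423, 25, 175) -> [0.0, 0.0, 10.5, 0, 0, 0] rows>= 3
```

Request:
{"op": "play_rows", "data": {
  "motion": [
    [[-20.1,-9.4,3.1,0,0,-19],[-20.1,-9.4,3.1,0,0,-19],[-20.1,-9.4,3.1,0,0,-19],[-20.1,-9.4,3.1,0,0,-19],[-20.1,-9.4,3.1,0,0,-19]]
  ],
  "jaw": 0.7
}}

```text
time: 0.6
tool_pos: [391.5, 376.7, 199.2]
tcp_rot: [-179.9, -0.0, 174.8]
ft_force: [-0.0, 0.9, 0.0]
finger_gap: 59.4
grip_force: 0.0
```

Request:
{"op": "play_rows", "data": {
  "motion": [
    [[-16.15,-14.75,7,0,0,-18],[-16.15,-14.75,7,0,0,-18],[-16.15,-14.75,7,0,0,-18],[-16.15,-14.75,7,0,0,-18],[-16.15,-14.75,7,0,0,-18]]
  ]
}}

```text
time: 1.1
tool_pos: [538.7, 215.8, 128.7]
tcp_rot: [-180.0, -0.1, -167.2]
ft_force: [0.0, 0.3, -0.5]
finger_gap: 59.8
grip_force: 0.0
```

```bash
python3 - <<'E'
from h import *
snap('side','s1')
plan((538,219,130,193),(538,219,18,193))
E
```

```text
now [ 540.6  212.   126.9 -167.3] gap 59.7 grip 0.0 F [-0.9 -4.  -1. ] t 1.1
(538, 219, 130, 193) -> [0.1, 0.74, -0.31, 0, 0, np.float64(-0.3)] rows>= 1
(538, 219, 18, 193) -> [0.0, 0.0, 11.2, 0, 0, 0] rows>= 3
```

Request:
{"op": "play_rows", "data": {
  "motion": [
    [[0,0,0,0,0,0],[0,0,0,0,0,0],[0,0,0,0,0,0],[0,0,0,0,0,0],[0,0,0,0,0,0]]
  ]
}}

```text
time: 1.65
tool_pos: [537.6, 219.4, 130.8]
tcp_rot: [180.0, 0.0, -167.0]
ft_force: [0.1, -0.5, -0.5]
finger_gap: 59.5
grip_force: 0.0
```

Request:
{"op": "play_rows", "data": {
  "motion": [
    [[0,0,3,0,0,0],[0,0,6,0,0,0],[0,0,9,0,0,0],[0,0,11,0,0,0],[0,0,11,0,0,0]]
  ]
}}

```text
time: 2.15
tool_pos: [534.7, 218.1, 16.8]
tcp_rot: [-180.0, -0.4, -167.1]
ft_force: [-0.3, 0.3, 0.1]
finger_gap: 59.7
grip_force: 0.0
```

Request:
{"op": "play_rows", "data": {
  "motion": [
    [[0,0,0,0,0,0],[0,0,0,0,0,0],[0,0,0,0,0,0],[0,0,0,0,0,0]]
  ]
}}

```text
time: 2.55
tool_pos: [538.9, 218.8, 21.7]
tcp_rot: [180.0, 0.1, -167.1]
ft_force: [-0.4, -0.5, -0.3]
finger_gap: 59.9
grip_force: 0.0
```

```bash
python3 - <<'E'
from h import *
plan((538,219,18,193))
s=snap('side','s2')
cv2.imwrite('pics/s2c.png',cv2.resize(cv2.cvtColor(s['pixels'],cv2.COLOR_RGB2BGR)[90:240,200:420],None,fx=3,fy=3))
E
```

```text
now [ 538.9  218.8   21.7 -167.1] gap 59.9 grip 0.0 F [-0.4 -0.5 -0.3] t 2.5
(538, 219, 18, 193) -> [0.08, 0.04, 0.37, 0, 0, np.float64(-0.1)] rows>= 1
```

View pics/s2c.png

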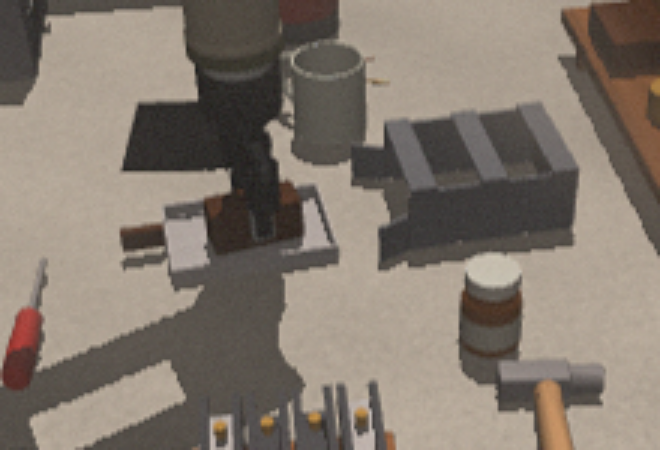

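The crop shows the gripper straddling the block at about (255,215), centred, and the tray is undisturbed. I close and lift.

Request:
{"op": "play_rows", "data": {
  "motion": [
    [[0,0,0.2,0,0,0],[0,0,0.2,0,0,0],[0,0,0.2,0,0,0],[0,0,0.2,0,0,0],[0,0,0.2,0,0,0]]
  ],
  "jaw": 0.2,
  "squeeze": 50
}}

```text
time: 3.1
tool_pos: [538.2, 218.6, 18.6]
tcp_rot: [180.0, 0.0, -167.1]
ft_force: [1.2, -0.1, 3.5]
finger_gap: 39.2
grip_force: 51.6
```

Request:
{"op": "play_rows", "data": {
  "motion": [
    [[0,0,0,0,0,0],[0,0,0,0,0,0],[0,0,-3,0,0,0],[0,0,-6,0,0,0],[0,0,-8,0,0,0]]
  ]
}}

```text
time: 3.6
tool_pos: [537.8, 218.4, 99.4]
tcp_rot: [-180.0, -0.0, -167.1]
ft_force: [0.2, 0.1, -1.0]
finger_gap: 39.7
grip_force: 51.0
```

Request:
{"op": "play_rows", "data": {
  "motion": [
    [[0,0,0,0,0,0],[0,0,0,0,0,0],[0,0,0,0,0,0]]
  ]
}}

```text
time: 3.9
tool_pos: [536.4, 218.0, 96.0]
tcp_rot: [-180.0, -0.2, -167.1]
ft_force: [0.0, 1.3, -1.8]
finger_gap: 39.1
grip_force: 51.0
```

```bash
python3 - <<'E'
from h import *
plan((472,423,100,174),(472,423,25,174))
snap('side','s3')
E
```

```text
now [ 536.4  218.    96.  -167.1] gap 39.1 grip 51.0 F [ 0.   1.3 -1.8] t 3.9
(472, 423, 100, 174) -> [1.71, 21.42, -0.4, 0, 0, np.float64(18.9)] rows>= 5
(472, 423, 25, 174) -> [0.0, 0.0, 7.5, 0, 0, 0] rows>= 2
```

Request:
{"op": "play_rows", "data": {
  "motion": [
    [[0.4,4.5,0,0,0,4],[0.8,9,0,0,0,8],[1.2,13.5,0,0,0,12],[1.5,17.5,0,0,0,16],[1.8,21.4,0,0,0,19]]
  ]
}}

```text
time: 4.45
tool_pos: [470.9, 424.1, 96.4]
tcp_rot: [-179.9, -0.1, 173.7]
ft_force: [0.7, 0.9, -1.5]
finger_gap: 39.2
grip_force: 51.1
```

Request:
{"op": "play_rows", "data": {
  "motion": [
    [[0,0,0,0,0,0],[0,0,0,0,0,0],[0,0,0,0,0,0],[0,0,0,0,0,0],[0,0,0,0,0,0]]
  ]
}}

```text
time: 4.95
tool_pos: [473.1, 421.9, 98.1]
tcp_rot: [-180.0, -0.0, 173.8]
ft_force: [0.5, 1.1, -0.7]
finger_gap: 39.1
grip_force: 51.2
```

```bash
python3 - <<'E'
from h import *
plan((472,423,20,174))
E
```

```text
now [473.1 421.9  98.1 173.8] gap 39.1 grip 51.2 F [ 0.5  1.1 -0.7] t 5.0
(472, 423, 20, 174) -> [0.12, 0.09, 7.81, 0, 0, np.float64(-0.2)] rows>= 2
```

Request:
{"op": "play_rows", "data": {
  "motion": [
    [[0,0,3,0,0,0],[0,0,6,0,0,0],[0,0,7,0,0,0],[0,0,7.5,0,0,0],[0,0,7.8,0,0,0]]
  ]
}}

```text
time: 5.45
tool_pos: [473.2, 423.1, 20.9]
tcp_rot: [180.0, 0.0, 173.9]
ft_force: [0.5, 1.0, -1.2]
finger_gap: 38.9
grip_force: 51.3
```

Request:
{"op": "play_rows", "data": {
  "motion": [
    [[0,0,0,0,0,0],[0,0,0,0,0,0],[0,0,0,0,0,0],[0,0,0,0,0,0]]
  ]
}}

```text
time: 5.85
tool_pos: [473.0, 423.4, 21.1]
tcp_rot: [179.9, 0.1, 173.9]
ft_force: [0.8, 0.6, -1.2]
finger_gap: 39.4
grip_force: 51.3
```

Request:
{"op": "play_rows", "data": {
  "motion": [
    [[0,0,0.1,0,0,0],[0,0,0.1,0,0,0],[0,0,0.1,0,0,0],[0,0,0.1,0,0,0]]
  ],
  "jaw": 0.7
}}

```text
time: 6.25
tool_pos: [472.6, 423.1, 19.3]
tcp_rot: [180.0, 0.0, 173.9]
ft_force: [-0.5, -0.7, 0.4]
finger_gap: 59.5
grip_force: 0.0
```

Request:
{"op": "play_rows", "data": {
  "motion": [
    [[0,0,-2,0,0,0],[0,0,-6,0,0,0],[0,0,-10,0,0,0],[0,0,-10,0,0,0],[0,0,-10,0,0,0]]
  ]
}}

```text
time: 6.75
tool_pos: [473.6, 423.9, 121.2]
tcp_rot: [179.9, 0.1, 173.9]
ft_force: [0.3, 0.4, 0.5]
finger_gap: 59.7
grip_force: 0.0
```

Request:
{"op": "play_rows", "data": {
  "motion": [
    [[5,-4,0,0,0,0],[8,-8,0,0,0,0],[8,-12,0,0,0,0],[8,-12,0,0,0,0],[8,-12,0,0,0,0]]
  ]
}}

```text
time: 7.25
tool_pos: [379.0, 310.9, 117.7]
tcp_rot: [-179.9, -0.1, 173.8]
ft_force: [1.4, 0.5, -0.3]
finger_gap: 60.0
grip_force: 0.0
```

```bash
python3 - <<'E'
from h import *
plan()
t=snap('top','t4'); s=snap('side','s4'); B=lambda q:cv2.cvtColor(q['pixels'],cv2.COLOR_RGB2BGR)
c=np.zeros((600,800,3),np.uint8)
c[:480,:480]=cv2.resize(B(t)[130:290,140:300],None,fx=3,fy=3); c[:330,490:790]=cv2.resize(B(s)[110:220,230:330],None,fx=3,fy=3)
cv2.imwrite('pics/c4.png',c)
E
```

```text
now [379.  310.9 117.7 173.8] gap 60.0 grip 0.0 F [ 1.4  0.5 -0.3] t 7.2
```

View pics/c4.png

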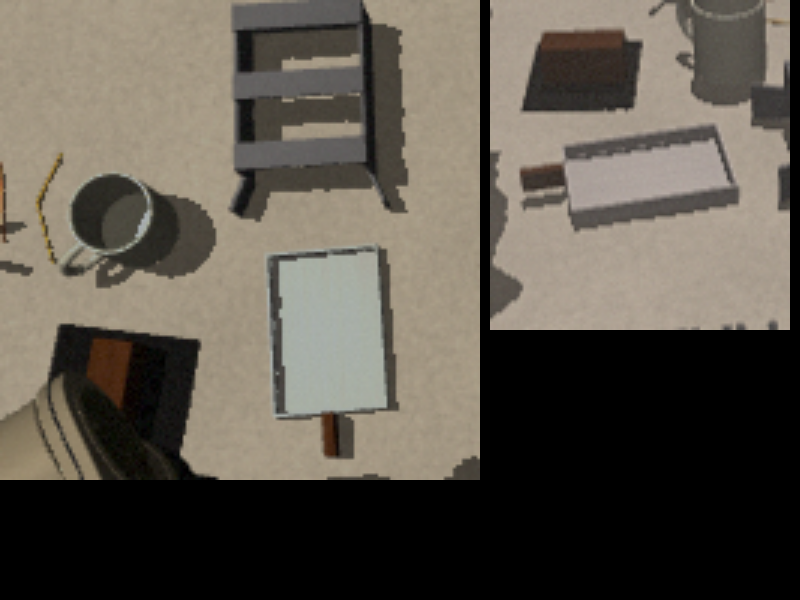

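The block stands on the pad at (590,60) in the side crop. The tray is empty with its handle at (331,435) in the top crop. I measure the handle and tray.

```bash
python3 - <<'E'
from h import *
s=dict(np.load('pics/t4.npz')); hsv=cv2.cvtColor(s['pixels'],cv2.COLOR_RGB2HSV); H,S,V=[hsv[...,k].astype(int) for k in range(3)]
rect(s,((H<15)&(S>110)&(V<130)).astype(np.uint8),32,(240,266,262,285),'handle')
P=(np.array([(267,254),(378,246),(389,409),(275,417)])+.5)/3-.5+np.array((140,130)); w=ray(s,P,18)[:,:2]; print(w.round(1),w.mean(0))
m=(w[0]+w[1]-w[2]-w[3])/2; print(np.degrees(np.arctan2(m[1],m[0])))
plan((428,209,100,186),(428,209,4,186))
E
```

```text
handle c 431.3 210.2 size 38.0 13.0 long axis deg 7.6
[[605.8 281.5]
 [614.4 173. ]
 [455.9 157.3]
 [447.8 266.1]] [530.97763463 219.47632215]
5.595547210888025
now [380.7 312.8 119.1 173.9] gap 59.9 grip 0.0 F [0.4 0.6 0.8] t 7.3
(428, 209, 100, 186) -> [-5.81, -9.81, 1.91, 0, 0, np.float64(-12.1)] rows>= 3
(428, 209, 4, 186) -> [0.0, 0.0, 9.6, 0, 0, 0] rows>= 2
```

Request:
{"op": "play_rows", "data": {
  "motion": [
    [[-3,-4,1,0,0,-6],[-5.8,-9.8,1.9,0,0,-12],[-5.8,-9.8,1.9,0,0,-12],[-5.8,-9.8,1.9,0,0,-12],[-5.8,-9.8,1.9,0,0,-12]]
  ],
  "jaw": 0.5
}}

```text
time: 7.85
tool_pos: [428.2, 209.4, 100.4]
tcp_rot: [180.0, 0.0, -174.2]
ft_force: [-0.2, 0.1, 0.8]
finger_gap: 42.4
grip_force: 0.0
```

Request:
{"op": "play_rows", "data": {
  "motion": [
    [[0,0,0,0,0,0],[0,0,0,0,0,0],[0,0,3,0,0,0],[0,0,6,0,0,0],[0,0,6,0,0,0]]
  ]
}}

```text
time: 8.35
tool_pos: [423.9, 208.2, 36.5]
tcp_rot: [-179.9, -0.4, -174.0]
ft_force: [-1.0, -0.6, -0.2]
finger_gap: 43.2
grip_force: 0.0
```

Request:
{"op": "play_rows", "data": {
  "motion": [
    [[0,0,0,0,0,0],[0,0,0,0,0,0],[0,0,0,0,0,0],[0,0,0,0,0,0]]
  ]
}}

```text
time: 8.75
tool_pos: [428.5, 209.0, 41.7]
tcp_rot: [180.0, 0.1, -174.1]
ft_force: [0.6, 0.5, -0.1]
finger_gap: 42.6
grip_force: 0.0
```

```bash
python3 - <<'E'
from h import *
plan((428,209.5,6,185.6))
E
```

```text
now [ 428.5  209.    41.7 -174.1] gap 42.6 grip 0.0 F [ 0.6  0.5 -0.1] t 8.8
(428, 209.5, 6, 185.6) -> [0.05, 0.05, 3.57, 0, 0, np.float64(0.3)] rows>= 1
```

Request:
{"op": "play_rows", "data": {
  "motion": [
    [[0,0,0.8,0,0,0],[0,0,1.6,0,0,0],[0,0,2.3,0,0,0],[0,0,2.9,0,0,0],[0,0,3.3,0,0,0]]
  ]
}}

```text
time: 9.25
tool_pos: [426.9, 208.4, 6.2]
tcp_rot: [-180.0, -0.1, -174.1]
ft_force: [-0.7, -0.7, 0.7]
finger_gap: 42.7
grip_force: 0.0
```

Request:
{"op": "play_rows", "data": {
  "motion": [
    [[0,0,0,0,0,0],[0,0,0,0,0,0],[0,0,0,0,0,0],[0,0,0,0,0,0],[0,0,0,0,0,0]]
  ],
  "jaw": 0,
  "squeeze": 40
}}

```text
time: 9.75
tool_pos: [427.7, 208.6, 7.4]
tcp_rot: [-180.0, 0.0, -174.1]
ft_force: [1.3, -0.4, -3.0]
finger_gap: 11.5
grip_force: 39.0
```

Request:
{"op": "play_rows", "data": {
  "motion": [
    [[0,0,0,0,0,0],[0,0,0,0,0,0],[0,0,0,0,0,0]]
  ]
}}

```text
time: 10.05
tool_pos: [427.6, 208.6, 7.4]
tcp_rot: [-180.0, 0.0, -174.1]
ft_force: [1.5, -1.3, -1.1]
finger_gap: 11.4
grip_force: 39.0
```

```bash
python3 - <<'E'
from h import *
# handle grip kept at tray x=-103.5
plan((450,-17.9+30,6,182),(450,-17.9,6,179))
E
```

```text
now [ 427.6  208.6    7.4 -174.1] gap 11.4 grip 39.0 F [ 1.5 -1.3 -1.1] t 10.1
(450, 12.100000000000001, 6, 182) -> [-0.21, -19.78, 0.14, 0, 0, np.float64(3.9)] rows>= 4
(450, -17.9, 6, 179) -> [0.1, -3.0, -0.0, 0, 0, 3] rows>= 1
```

Request:
{"op": "play_rows", "data": {
  "motion": [
    [[0,-2,0,0,0,0.5],[0,-4.5,0,0,0,1],[-0.1,-7,0,0,0,2],[-0.1,-9,0,0,0,3],[-0.1,-10,0,0,0,4]]
  ],
  "squeeze": 60
}}

```text
time: 10.55
tool_pos: [438.9, 108.3, 7.5]
tcp_rot: [180.0, 0.0, -178.2]
ft_force: [-0.0, 2.0, -0.7]
finger_gap: 11.0
grip_force: 61.3
```

Request:
{"op": "play_rows", "data": {
  "motion": [
    [[0,0,0,0,0,0],[0,0,0,0,0,0],[0,0,0,0,0,0]]
  ]
}}

```text
time: 10.85
tool_pos: [438.9, 109.7, 7.4]
tcp_rot: [-180.0, 0.0, -178.1]
ft_force: [0.2, -1.8, 1.4]
finger_gap: 10.8
grip_force: 61.4
```

```bash
python3 - <<'E'
from h import *
s=snap('top','t5')
plan((450,40,7,179),(450,-10,7,179))
E
```

```text
now [ 438.9  109.8    7.4 -178.1] gap 10.8 grip 61.4 F [ 0.7 -1.9  1.3] t 10.9
(450, 40, 7, 179) -> [-0.88, -7.01, 0.04, 0, 0, np.float64(2.9)] rows>= 2
(450, -10, 7, 179) -> [-0.09, -5.0, 0.0, 0, 0, 0] rows>= 1
```

Moving as planned. Continue to y≈12, then look.

Request:
{"op": "play_rows", "data": {
  "motion": [
    [[-0.2,-2,0,0,0,0.5],[-0.5,-4,0,0,0,1],[-0.8,-6,0,0,0,2],[-0.8,-8,0,0,0,3],[-0.8,-9.5,0,0,0,3]]
  ]
}}

```text
time: 11.4
tool_pos: [450.2, 14.8, 7.4]
tcp_rot: [179.9, 0.0, 178.9]
ft_force: [0.0, 2.9, 1.5]
finger_gap: 10.7
grip_force: 61.1
```

Request:
{"op": "play_rows", "data": {
  "motion": [
    [[0,0,0,0,0,0],[0,0,0,0,0,0],[0,0,0,0,0,0]]
  ]
}}

```text
time: 11.7
tool_pos: [450.1, 15.2, 7.4]
tcp_rot: [-180.0, 0.0, 178.9]
ft_force: [0.1, -2.4, 1.7]
finger_gap: 10.7
grip_force: 61.0
```

```bash
python3 - <<'E'
from h import *
s=snap('top','t6'); plan()
cv2.imwrite('pics/t6c.png',cv2.resize(cv2.cvtColor(s['pixels'],cv2.COLOR_RGB2BGR)[190:300,270:400],None,fx=5,fy=5,interpolation=cv2.INTER_CUBIC))
E
```

```text
now [450.1  15.3   7.4 178.9] gap 10.6 grip 61.0 F [ 0.7 -2.7  1.1] t 11.8
```

View pics/t6c.png

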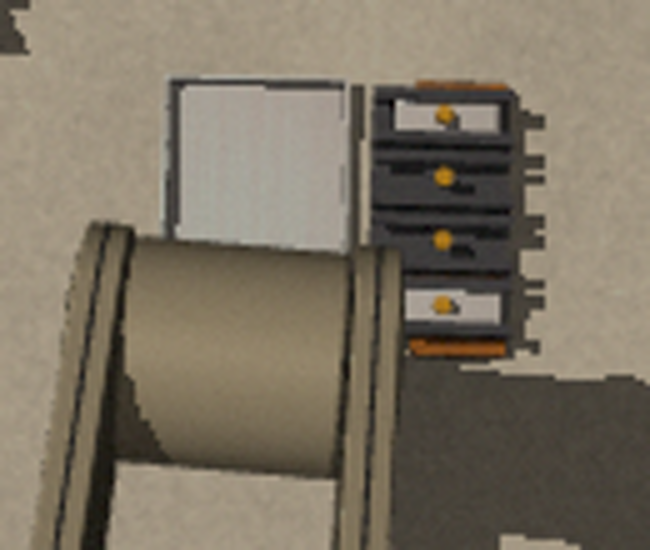

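The tray is next to the mould. In the crop its far corners are at (168,80) and (348,82) and the mould's exit edge is at about x=373. I compute the remaining gap.

```bash
python3 - <<'E'
from h import *
s=dict(np.load('pics/t6.npz'))
f=lambda p,z:ray(s,(np.array(p)+.5)/5-.5+np.array((270,190)),z)[:,:2].round(1).tolist()
print('tray TL TR, leftlow, rightlow',f([(167,79),(349,82),(162,240),(352,250)],18))
print('mould exit edge',f([(373,88),(371,245)],56),'catches',f([(444,115),(444,176),(444,240),(443,305)],65))
print('wood ends', f([(416,83),(505,86)],24))
plan((450,-18,7.4,179))
E
```

```text
tray TL TR, leftlow, rightlow [[633.7, 63.4], [632.5, -44.1], [538.3, 64.8], [533.0, -45.8]]
mould exit edge [[621.8, -56.7], [531.8, -55.3]] catches [[604.8, -96.4], [569.9, -96.1], [533.8, -95.8], [497.5, -94.9]]
wood ends [[630.9, -83.3], [629.4, -135.6]]
now [450.1  15.3   7.4 178.9] gap 10.6 grip 61.0 F [ 0.7 -2.7  1.1] t 11.8
(450, -18, 7.4, 179) -> [-0.05, -3.33, 0.0, 0, 0, np.float64(-0.1)] rows>= 1
```

Request:
{"op": "play_rows", "data": {
  "motion": [
    [[0,-0.7,0,0,0,0],[0,-1.4,0,0,0,0],[0,-2.1,0,0,0,0],[0,-2.6,0,0,0,0],[0,-2.9,0,0,0,0]]
  ]
}}

```text
time: 12.25
tool_pos: [449.5, -14.9, 7.4]
tcp_rot: [180.0, 0.0, 178.9]
ft_force: [-0.4, 4.8, 3.4]
finger_gap: 11.0
grip_force: 61.6
```

Request:
{"op": "play_rows", "data": {
  "motion": [
    [[0,0,0,0,0,0],[0,0,0,0,0,0],[0,0,0,0,0,0]]
  ]
}}

```text
time: 12.55
tool_pos: [449.5, -15.0, 7.4]
tcp_rot: [-179.9, 0.0, 178.9]
ft_force: [-0.1, -3.5, 3.8]
finger_gap: 11.0
grip_force: 61.4
```

Request:
{"op": "play_rows", "data": {
  "motion": [
    [[0,0,0,0,0,0],[0,0,0,0,0,0],[0,0,0,0,0,0],[0,0,0,0,0,0]]
  ],
  "jaw": 0.45
}}

```text
time: 12.95
tool_pos: [449.1, -14.2, 7.0]
tcp_rot: [180.0, -0.0, 178.9]
ft_force: [-0.1, 0.4, -0.1]
finger_gap: 38.6
grip_force: 0.0
```

Request:
{"op": "play_rows", "data": {
  "motion": [
    [[0,0,-4,0,0,0],[0,0,-8,0,0,0],[0,0,-12,0,0,0],[0,0,-12,0,0,0]]
  ]
}}

```text
time: 13.35
tool_pos: [453.4, -14.9, 133.7]
tcp_rot: [-179.9, 0.6, 178.9]
ft_force: [0.8, -1.0, 0.9]
finger_gap: 38.2
grip_force: 0.0
```

```bash
python3 - <<'E'
from h import *
s=dict(np.load('pics/top0.npz')); hsv=cv2.cvtColor(s['pixels'],cv2.COLOR_RGB2HSV); H,S,V=[hsv[...,k].astype(int) for k in range(3)]
rect(s,((V>145)&(S>100)&(H<20)).astype(np.uint8),30,(440,225,485,248),'phandle')
rect(s,((S<80)).astype(np.uint8),23,(405,222,446,242),'rod')
plan((430,-20,160,150),(430,-200,160,90),(545,-380,160,90))
E
```

```text
phandle c 556.3 -395.1 size 97.3 41.4 long axis deg 83.1
rod c 559.5 -293.9 size 102.3 11.1 long axis deg 82.4
now [453.4 -14.9 133.7 178.9] gap 38.2 grip 0.0 F [ 0.8 -1.   0.9] t 13.3
(430, -20, 160, 150) -> [2.33, -0.56, -2.63, 0, 0, np.float64(28.9)] rows>= 4
(430, -200, 160, 90) -> [-9.0, -15.59, 0.0, 0, 0, 60] rows>= 7
(545, -380, 160, 90) -> [-18.0, 11.5, 0.0, 0, 0, 0] rows>= 5
```

Request:
{"op": "play_rows", "data": {
  "motion": [
    [[1,-1,-3,0,0,8],[2,-2,-3,0,0,16],[2.5,-4,-3,0,0,24],[2.5,-6,-3,0,0,32],[2.5,-8,-3,0,0,40]]
  ]
}}

```text
time: 13.85
tool_pos: [422.4, -94.4, 156.7]
tcp_rot: [-180.0, -0.0, 138.6]
ft_force: [0.3, -0.1, 0.5]
finger_gap: 38.4
grip_force: 0.0
```

Request:
{"op": "play_rows", "data": {
  "motion": [
    [[-2,-2,0,0,0,8],[-4,-4,0,0,0,16],[-6,-6,0,0,0,24],[-8,-8,0,0,0,32],[-9,-9,0,0,0,40]]
  ]
}}

```text
time: 14.35
tool_pos: [431.1, -222.7, 156.5]
tcp_rot: [-180.0, 0.0, 98.5]
ft_force: [0.3, 0.0, 0.0]
finger_gap: 38.3
grip_force: 0.0
```

Request:
{"op": "play_rows", "data": {
  "motion": [
    [[0,0,0,0,0,8],[0,0,0,0,0,8],[0,0,0,0,0,8]]
  ]
}}

```text
time: 14.65
tool_pos: [431.2, -220.6, 156.7]
tcp_rot: [-180.0, -0.0, 91.1]
ft_force: [0.4, -0.9, 0.0]
finger_gap: 38.4
grip_force: 0.0
```

```bash
python3 - <<'E'
from h import *
plan()
s=snap('top','t7'); B=cv2.cvtColor(s['pixels'],cv2.COLOR_RGB2BGR)
c=np.zeros((600,800,3),np.uint8)
c[:330,:800]=cv2.resize(B[190:300,270:500],None,fx=3.478,fy=3)[:,:800]*0
c[:270,:]=cv2.resize(B[200:270,290:498],(800,270),interpolation=cv2.INTER_CUBIC)
c[280:580,:600]=cv2.resize(B[210:260,400:500],None,fx=6,fy=6,interpolation=cv2.INTER_CUBIC)
cv2.imwrite('pics/c7.png',c)
E
```

```text
now [ 431.2 -220.6  156.7   91.1] gap 38.4 grip 0.0 F [ 0.4 -0.9  0. ] t 14.7
```

View pics/c7.png

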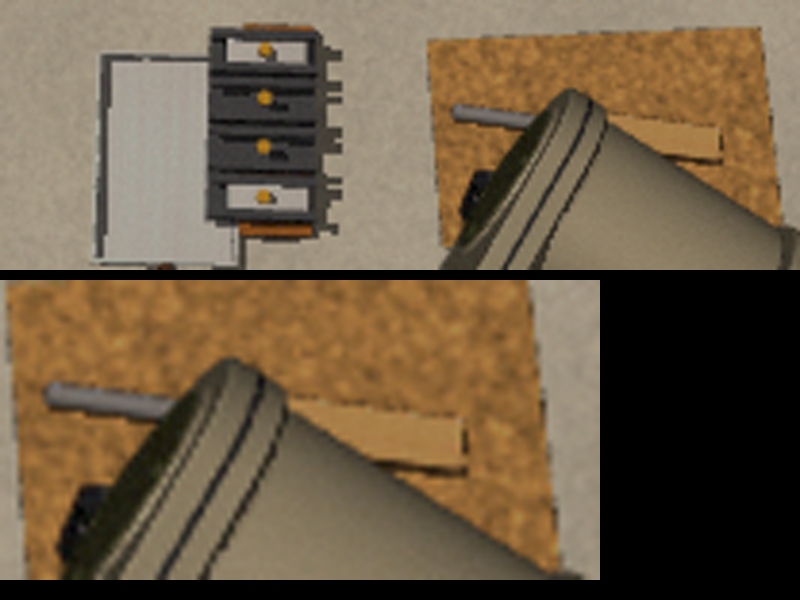

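The tray is tucked under the mouths and the upper and lower bars are visible. The pusher lies with its rod tip at (47,395) and its handle end at (464,437) in the lower crop.

```bash
python3 - <<'E'
from h import *
s=dict(np.load('pics/t7.npz'))
f=lambda p,z:ray(s,(np.array(p)-[0,280]+.5)/6-.5+np.array((400,210)),z)[0,:2]
tip=f([(46,395)],17); be=f([(464,437)],30); d=tip-be; L=np.linalg.norm(d); u=d/L
print(tip.round(1),be.round(1),'len(200)',L,'dir',np.degrees(np.arctan2(d[1],d[0])))
mid=(tip+be)/2  # at 100 from tip => pusher x=+55
c=mid-55*u; g=c+27*u; a=np.degrees(np.arctan2(d[1],d[0]));print('centre',c,'grip',g)
plan((*g.round(1),80,round(a,1)),(*g.round(1),12,round(a,1)))
E
```

```text
[ 566.  -242.5] [ 544.9 -440.4] len(200) 198.99372187811417 dir 83.91805136324368
centre [ 549.58732671 -396.16246727] grip [ 552.44799816 -369.31444017]
now [ 431.2 -220.5  156.8   91.1] gap 38.4 grip 0.0 F [-0.5 -0.2  0.2] t 14.7
(np.float64(552.4), np.float64(-369.3), 80, np.float64(83.9)) -> [-15.12, 11.82, 7.68, 0, 0, np.float64(7.2)] rows>= 5
(np.float64(552.4), np.float64(-369.3), 12, np.float64(83.9)) -> [0.0, 0.0, 6.8, 0, 0, np.float64(-0.0)] rows>= 2
```

Request:
{"op": "play_rows", "data": {
  "motion": [
    [[-3.5,2.8,1,0,0,2],[-7,5.5,3,0,0,4],[-10.5,8,5,0,0,6],[-13.5,10.5,7,0,0,7],[-15.1,11.8,7.7,0,0,7.2]]
  ],
  "jaw": 0.65
}}

```text
time: 15.2
tool_pos: [551.9, -370.7, 76.9]
tcp_rot: [-179.8, -0.1, 83.8]
ft_force: [-0.3, 0.5, 0.1]
finger_gap: 55.5
grip_force: 0.0
```

Request:
{"op": "play_rows", "data": {
  "motion": [
    [[0,0,0,0,0,0],[0,0,0,0,0,0],[0,0,0,0,0,0],[0,0,2,0,0,0],[0,0,4,0,0,0]]
  ]
}}

```text
time: 15.7
tool_pos: [552.7, -370.1, 42.3]
tcp_rot: [179.8, 0.1, 83.8]
ft_force: [-0.2, 0.6, -0.3]
finger_gap: 55.4
grip_force: 0.0
```

Request:
{"op": "play_rows", "data": {
  "motion": [
    [[0,0,0,0,0,0],[0,0,0,0,0,0],[0,0,0,0,0,0],[0,0,0,0,0,0]]
  ]
}}

```text
time: 16.1
tool_pos: [552.6, -370.6, 42.2]
tcp_rot: [179.9, 0.1, 83.7]
ft_force: [0.4, 0.0, 0.9]
finger_gap: 55.6
grip_force: 0.0
```

```bash
python3 - <<'E'
from h import *
plan((552.4,-369.3,10,83.9))
s=snap('side','s8')
cv2.imwrite('pics/s8c.png',cv2.resize(cv2.cvtColor(s['pixels'],cv2.COLOR_RGB2BGR)[200:400,200:420],None,fx=3,fy=3))
E
```

```text
now [ 552.6 -370.6   42.2   83.7] gap 55.6 grip 0.0 F [0.4 0.  0.9] t 16.1
(552.4, -369.3, 10, 83.9) -> [0.13, -0.04, 3.22, 0, 0, np.float64(-0.2)] rows>= 1
```

View pics/s8c.png

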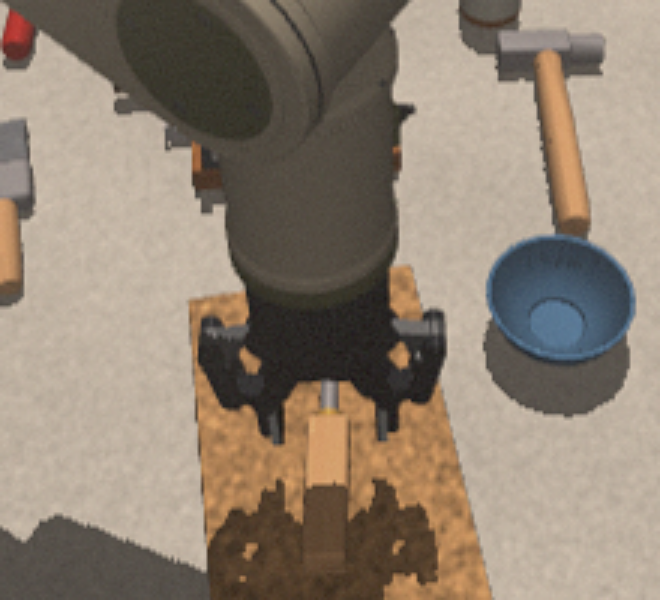

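The handle is centred between the fingers, with its top front edge at about (330,413) and back edge at (327,487) in the crop. I cross-check their position along y.

```bash
python3 - <<'E'
from h import *
s=dict(np.load('pics/s8.npz'))
print(ray(s,(np.array([(330,413),(327,487)])+.5)/3-.5+[200,200],30).round(1))
E
```

```text
[[ 553.7 -350.2   30. ]
 [ 546.9 -398.    30. ]]
```

Request:
{"op": "play_rows", "data": {
  "motion": [
    [[0,0,1,0,0,0],[0,0,2,0,0,0],[0,0,2.7,0,0,0],[0,0,3.2,0,0,0],[0,0,3.3,0,0,0]]
  ]
}}

```text
time: 16.65
tool_pos: [550.9, -369.4, 5.6]
tcp_rot: [-179.9, -0.1, 83.7]
ft_force: [-0.5, 0.8, 0.8]
finger_gap: 55.4
grip_force: 0.0
```

Request:
{"op": "play_rows", "data": {
  "motion": [
    [[0,0,0,0,0,0],[0,0,0,0,0,0],[0,0,0,0,0,0],[0,0,0,0,0,0],[0,0,0,0,0,0]]
  ],
  "jaw": 0.1,
  "squeeze": 80
}}

```text
time: 17.15
tool_pos: [552.2, -370.4, 8.0]
tcp_rot: [179.9, 0.0, 83.7]
ft_force: [-0.3, 0.3, 2.5]
finger_gap: 24.5
grip_force: 79.8
```

Request:
{"op": "play_rows", "data": {
  "motion": [
    [[0,0,0,0,0,0],[0,0,0,0,0,0],[0,0,-1,0,0,0],[0,0,-3,0,0,0],[0,0,-5,0,0,0]]
  ]
}}

```text
time: 17.65
tool_pos: [550.7, -369.2, 56.8]
tcp_rot: [-179.9, -0.1, 83.7]
ft_force: [0.6, -0.2, -1.1]
finger_gap: 24.0
grip_force: 79.3
```

Request:
{"op": "play_rows", "data": {
  "motion": [
    [[0,0,0,0,0,0],[0,0,0,0,0,0],[0,0,0,0,0,0]]
  ]
}}

```text
time: 17.95
tool_pos: [550.8, -369.3, 55.6]
tcp_rot: [-179.9, -0.1, 83.7]
ft_force: [-0.0, 0.6, -2.5]
finger_gap: 24.5
grip_force: 79.4
```

```bash
python3 - <<'E'
from h import *
plan((497,-360,59,91),(605,-350,59,89))
snap('side','s9')
E
```

```text
now [ 550.8 -369.3   55.6   83.7] gap 24.5 grip 79.4 F [-0.   0.6 -2.5] t 17.9
(497, -360, 59, 91) -> [0.33, -5.45, -0.34, 0, 0, np.float64(-7.3)] rows>= 2
(605, -350, 59, 89) -> [0.81, 10.82, 0.0, 0, 0, 2] rows>= 3
```

```bash
python3 - <<'E'
from h import *
plan((494.6,-300,40,89.1),start=(551.2,-369.6,56.5,83.7))
E
```

```text
(494.6, -300, 40, 89.1) -> [6.3, -6.39, 1.65, 0, 0, -5.4] rows>= 2
```

Request:
{"op": "play_rows", "data": {
  "motion": [
    [[1,-2,0,0,0,-2],[2.5,-4,0.5,0,0,-4],[4.5,-5.5,1,0,0,-5],[6.3,-6.4,1.6,0,0,-5.4],[6.3,-6.4,1.6,0,0,-5.4]]
  ]
}}

```text
time: 18.5
tool_pos: [492.5, -297.1, 38.4]
tcp_rot: [-179.7, -0.2, 89.2]
ft_force: [0.0, -0.9, -2.2]
finger_gap: 24.5
grip_force: 79.4
```

Request:
{"op": "play_rows", "data": {
  "motion": [
    [[0,0,0,0,0,0],[0,0,0,0,0,0],[0,0,0,0,0,0],[0,0,0,0,0,0]]
  ]
}}

```text
time: 18.9
tool_pos: [495.4, -301.1, 41.5]
tcp_rot: [180.0, 0.0, 89.1]
ft_force: [-0.8, -0.6, -2.2]
finger_gap: 24.5
grip_force: 79.4
```

```bash
python3 - <<'E'
from h import *
plan()
t=snap('top','t10'); s=snap('side','s10'); B=lambda q:cv2.cvtColor(q['pixels'],cv2.COLOR_RGB2BGR)
c=np.zeros((600,800,3),np.uint8)
c[:300,:800]=cv2.resize(B(t)[205:265,330:490],None,fx=5,fy=5,interpolation=cv2.INTER_CUBIC); c[300:600,:400]=cv2.resize(B(s)[205:280,250:350],None,fx=4,fy=4,interpolation=cv2.INTER_CUBIC)
cv2.imwrite('pics/c10.png',c)
E
```

```text
now [ 495.4 -301.1   41.5   89.1] gap 24.5 grip 79.4 F [-0.8 -0.6 -2.2] t 18.9
```

View pics/c10.png

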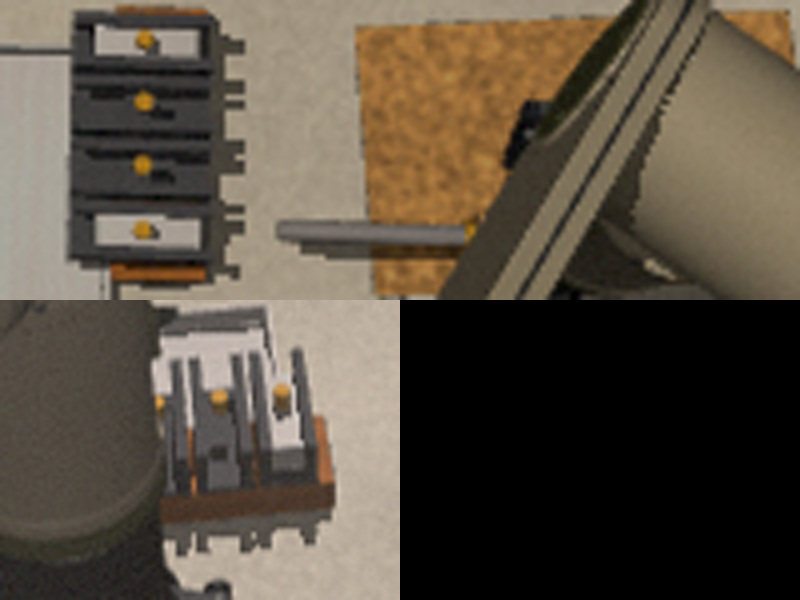

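In the top crop the rod runs from its tip (279,230) to (465,235), in line with the lower bar whose centre is at (147,231). I work out the numbers.

```bash
python3 - <<'E'
from h import *
s=dict(np.load('pics/t10.npz'))
f=lambda p,z:ray(s,(np.array(p)+.5)/5-.5+np.array((330,205)),z)[:,:2].round(1)
a=f([(277,230),(465,235.5)],50.5); d=a[0]-a[1]
print('rod',a.tolist(),np.degrees(np.arctan2(d[1],d[0])))
print('bars slit',f([(147,231),(147,41)],48).tolist(),'tubes outer x at left/right', f([(72,12),(72,258),(208,14),(208,260)],56).tolist())
E
```

```text
rod [[499.1, -171.5], [496.5, -277.3]] 88.59225851212592
bars slit [[498.3, -98.4], [607.2, -99.4]] tubes outer x at left/right [[622.4, -56.1], [482.4, -55.7], [621.6, -133.8], [481.7, -131.7]]
```

Request:
{"op": "play_rows", "data": {
  "motion": [
    [[0,-0.1,0.6,0,0,0],[0,-0.1,1.1,0,0,0],[0,-0.1,1.25,0,0,0],[0,-0.1,1.25,0,0,0],[0,-0.1,1.25,0,0,0]]
  ]
}}

```text
time: 19.5
tool_pos: [494.0, -300.3, 28.7]
tcp_rot: [-180.0, -0.0, 89.1]
ft_force: [0.5, -0.1, -1.7]
finger_gap: 24.7
grip_force: 79.4
```

Request:
{"op": "play_rows", "data": {
  "motion": [
    [[0.8,0,0,0,0,0],[1.6,0,0,0,0,0],[2.4,0,0,0,0,0],[3.1,0,0,0,0,0],[3.1,0,0,0,0,0]]
  ]
}}

```text
time: 20.0
tool_pos: [494.6, -268.1, 28.8]
tcp_rot: [-180.0, -0.0, 89.2]
ft_force: [0.1, 1.0, -1.1]
finger_gap: 24.3
grip_force: 79.4
```

```bash
python3 - <<'E'
from h import *
plan()
t=snap('top','t11')
cv2.imwrite('pics/t11c.png',cv2.resize(cv2.cvtColor(t['pixels'],cv2.COLOR_RGB2BGR)[205:265,320:440],None,fx=5,fy=5,interpolation=cv2.INTER_CUBIC))
E
```

```text
now [ 494.6 -268.1   28.8   89.2] gap 24.3 grip 79.4 F [ 0.1  1.  -1.1] t 20.0
```

View pics/t11c.png

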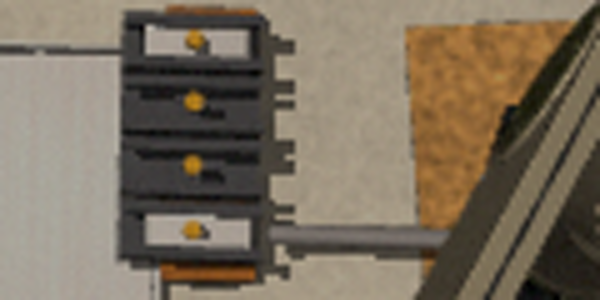

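The rod tip is at the lower tube's entry (270,234) in the crop, aligned. I push in.

Request:
{"op": "play_rows", "data": {
  "motion": [
    [[0.8,0,0,0,0,0],[1.6,0,0,0,0,0],[2.4,0,0,0,0,0],[3.2,0,0,0,0,0],[4,0,0,0,0,0]]
  ]
}}

```text
time: 20.55
tool_pos: [495.2, -228.7, 28.9]
tcp_rot: [180.0, 0.0, 89.1]
ft_force: [0.2, -0.4, -1.4]
finger_gap: 24.1
grip_force: 79.4
```

Request:
{"op": "play_rows", "data": {
  "motion": [
    [[0.8,0,0,0,0,0],[1.6,0,0,0,0,0],[2.4,0,0,0,0,0],[3.2,0,0,0,0,0],[3.8,0,0,0,0,0]]
  ]
}}

```text
time: 21.05
tool_pos: [495.7, -190.5, 28.7]
tcp_rot: [-180.0, -0.0, 89.1]
ft_force: [0.2, -1.3, -1.1]
finger_gap: 24.5
grip_force: 79.4
```

```bash
python3 - <<'E'
from h import *
plan()
t=snap('top','t12')
cv2.imwrite('pics/t12c.png',cv2.resize(cv2.cvtColor(t['pixels'],cv2.COLOR_RGB2BGR)[195:275,290:440],None,fx=5,fy=5,interpolation=cv2.INTER_CUBIC))
E
```

```text
now [ 495.7 -190.5   28.7   89.1] gap 24.5 grip 79.4 F [ 0.2 -1.3 -1.1] t 21.1
```

View pics/t12c.png

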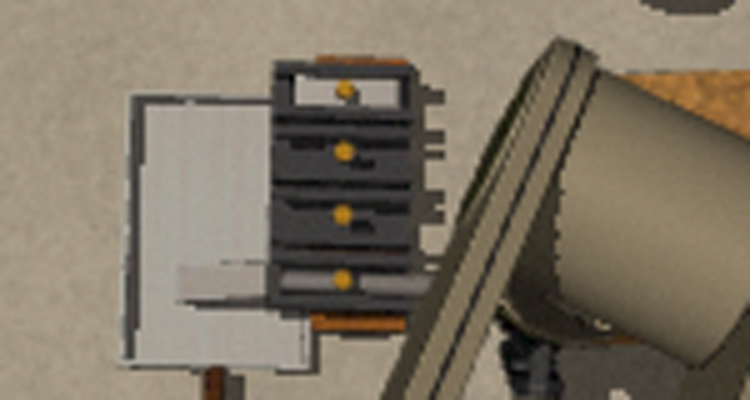

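```bash
python3 - <<'E'
from h import *
s=dict(np.load('pics/t12.npz'))
for z in (3,13,23): print(z,ray(s,(np.array([(176,264),(176,303),(131,95),(123,365)])+.5)/5-.5+np.array((290,195)),z)[:,:2].round(1).tolist())
E
```

```text
3 [[511.5, -1.7], [488.7, -1.8], [611.9, 25.7], [452.7, 28.8]]
13 [[510.6, -1.7], [488.0, -1.8], [610.2, 25.5], [452.2, 28.5]]
23 [[509.7, -1.7], [487.3, -1.9], [608.5, 25.2], [451.8, 28.2]]
```

The tray has been knocked since t6: its far edge went from x≈633 to x≈610. Bar0's front end is at y≈-2, so it probably still leans on the lip with the rod tip at y≈-61. I push 13 mm further so that it drops free, then withdraw.

Request:
{"op": "play_rows", "data": {
  "motion": [
    [[0.5,0,0,0,0,0],[1,0,0,0,0,0],[1.4,0,0,0,0,0],[1.4,0,0,0,0,0],[1.4,0,0,0,0,0]]
  ]
}}

```text
time: 21.6
tool_pos: [496.0, -177.4, 28.8]
tcp_rot: [-180.0, 0.0, 89.1]
ft_force: [-0.6, -0.9, -1.6]
finger_gap: 24.4
grip_force: 79.4
```

Request:
{"op": "play_rows", "data": {
  "motion": [
    [[-3,0,0,0,0,0],[-6,0,0,0,0,0],[-9,0,0,0,0,0],[-12,0,0,0,0,0],[-14,0,0,0,0,0]]
  ]
}}

```text
time: 22.1
tool_pos: [493.6, -319.6, 28.9]
tcp_rot: [180.0, 0.0, 89.0]
ft_force: [0.2, 0.8, -1.7]
finger_gap: 24.4
grip_force: 79.4
```

Request:
{"op": "play_rows", "data": {
  "motion": [
    [[0,0,0,0,0,0],[0,0,0,0,0,0],[0,0,0,0,0,0]]
  ]
}}

```text
time: 22.4
tool_pos: [493.6, -316.5, 28.5]
tcp_rot: [-180.0, -0.0, 89.1]
ft_force: [0.2, 0.9, -1.6]
finger_gap: 24.7
grip_force: 79.4
```

```bash
python3 - <<'E'
from h import *
plan((552,-370,40,84),(552,-370,8.5,84))
t=snap('top','t13');s=snap('side','s13');B=lambda q:cv2.cvtColor(q['pixels'],cv2.COLOR_RGB2BGR)
c=np.zeros((600,800,3),np.uint8)
c[:400,:500]=cv2.resize(B(t)[195:275,290:390],None,fx=5,fy=5,interpolation=cv2.INTER_CUBIC); c[:400,500:800]=cv2.resize(B(s)[180:280,260:335],None,fx=4,fy=4,interpolation=cv2.INTER_CUBIC)
cv2.imwrite('pics/c13.png',c[:400])
E
```

```text
now [ 493.6 -316.5   28.5   89.1] gap 24.7 grip 79.4 F [ 0.2  0.9 -1.6] t 22.4
(552, -370, 40, 84) -> [-5.26, 5.92, -1.15, 0, 0, np.float64(5.1)] rows>= 2
(552, -370, 8.5, 84) -> [0.0, 0.0, 3.15, 0, 0, 0] rows>= 1
```

View pics/c13.png

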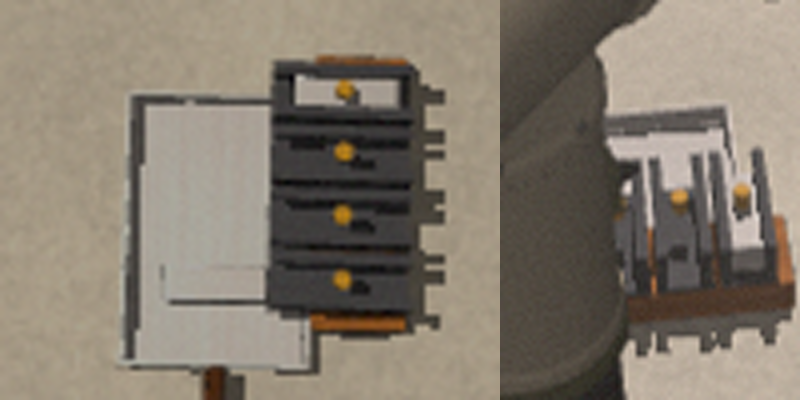

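The lower tube is now empty and bar0 lies in the tray (163–270, 265–300). Bar3 is still in its tube. The tray needs shifting back in +x, so I lay the pusher on the mat for now.

Request:
{"op": "play_rows", "data": {
  "motion": [
    [[0,0,-1.5,0,0,0],[-1.5,1,-2,0,0,1],[-3,3,-2,0,0,3],[-4.5,5,-2,0,0,5],[-5.3,5.9,-1.2,0,0,5]]
  ]
}}

```text
time: 23.0
tool_pos: [555.0, -373.0, 44.2]
tcp_rot: [179.7, 0.2, 84.1]
ft_force: [0.2, 0.1, -1.9]
finger_gap: 24.6
grip_force: 79.4
```

Request:
{"op": "play_rows", "data": {
  "motion": [
    [[0,0,0,0,0,0],[0,0,0,0,0,0],[0,0,0,0,0,0],[0,0,1,0,0,0],[0,0,2,0,0,0]]
  ]
}}

```text
time: 23.5
tool_pos: [552.0, -371.2, 20.7]
tcp_rot: [180.0, 0.0, 84.1]
ft_force: [0.6, -0.3, -2.6]
finger_gap: 24.3
grip_force: 79.3
```

Request:
{"op": "play_rows", "data": {
  "motion": [
    [[0,0,0.3,0,0,0],[0,0,0.6,0,0,0],[0,0,0.9,0,0,0],[0,0,1.1,0,0,0],[0,0,1.1,0,0,0]]
  ]
}}

```text
time: 24.0
tool_pos: [551.9, -371.2, 9.6]
tcp_rot: [-180.0, -0.0, 84.1]
ft_force: [-0.2, -0.3, -1.7]
finger_gap: 24.5
grip_force: 79.3
```

```bash
python3 - <<'E'
from h import *
plan((552,-370,8.5,84))
s=dict(np.load('pics/t13.npz')); hsv=cv2.cvtColor(s['pixels'],cv2.COLOR_RGB2HSV); H,S,V=[hsv[...,k].astype(int) for k in range(3)]
rect(s,((H<15)&(S>110)&(V<130)).astype(np.uint8),32,(322,268,345,285),'handle')
print(ray(s,(np.array([(131,95),(270,101),(123,366),(309,370)])+.5)/5-.5+np.array((290,195)),18)[:,:2].round(1).tolist())
E
```

```text
now [ 551.9 -371.2    9.6   84.1] gap 24.5 grip 79.3 F [-0.2 -0.3 -1.7] t 24.0
(552, -370, 8.5, 84) -> [0.12, 0.0, 0.11, 0, 0, np.float64(0.1)] rows>= 1
handle c 429.7 -23.3 size 37.0 10.7 long axis deg -5.6
[[609.3, 25.3], [606.2, -56.4], [451.5, 28.4], [449.7, -78.4]]
```

Request:
{"op": "play_rows", "data": {
  "motion": [
    [[0,0,0.1,0,0,0],[0,0,0.1,0,0,0]]
  ]
}}

```text
time: 24.2
tool_pos: [552.1, -371.4, 8.9]
tcp_rot: [180.0, 0.0, 84.1]
ft_force: [-0.7, 0.5, -2.1]
finger_gap: 24.6
grip_force: 79.3
```

Request:
{"op": "play_rows", "data": {
  "motion": [
    [[0,0,0,0,0,0],[0,0,0,0,0,0],[0,0,0,0,0,0],[0,0,0,0,0,0]]
  ],
  "jaw": 0.6
}}

```text
time: 24.6
tool_pos: [552.1, -371.4, 9.1]
tcp_rot: [180.0, 0.0, 84.1]
ft_force: [0.2, 0.4, -0.2]
finger_gap: 51.2
grip_force: 0.0
```

Request:
{"op": "play_rows", "data": {
  "motion": [
    [[0,0,-3,0,0,0],[0,0,-7,0,0,0],[0,0,-11,0,0,0],[0,0,-14,0,0,0],[0,0,-14,0,0,0]]
  ]
}}

```text
time: 25.1
tool_pos: [554.9, -373.6, 156.1]
tcp_rot: [179.5, 0.3, 84.1]
ft_force: [0.3, -0.9, 0.7]
finger_gap: 51.3
grip_force: 0.0
```

```bash
python3 - <<'E'
from h import *
plan((460,-250,150,124),(426.5,-100,130,164),(426.5,-24.5,110,179),(426.5,-24.5,30,179))
E
```

```text
now [ 554.9 -373.6  156.1   84.1] gap 51.3 grip 0.0 F [ 0.3 -0.9  0.7] t 25.1
(460, -250, 150, 124) -> [11.32, -10.71, 0.61, 0, 0, np.float64(-39.9)] rows>= 5
(426.5, -100, 130, 164) -> [14.31, 5.61, 2.0, 0, 0, -40] rows>= 5
(426.5, -24.5, 110, 179) -> [2.08, 7.26, 2.0, 0, 0, -15] rows>= 2
(426.5, -24.5, 30, 179) -> [0.0, 0.0, 8.0, 0, 0, 0] rows>= 2
```

Request:
{"op": "play_rows", "data": {
  "motion": [
    [[2.2,-2.1,0,0,0,-8],[4.4,-4.2,0,0,0,-16],[6.6,-6.3,0,0,0,-24],[8.8,-8.4,0,0,0,-32],[11.1,-10.4,0,0,0,-40]]
  ]
}}

```text
time: 25.6
tool_pos: [458.7, -249.1, 147.9]
tcp_rot: [-180.0, -0.1, 124.4]
ft_force: [0.8, -0.2, 0.4]
finger_gap: 51.2
grip_force: 0.0
```

Request:
{"op": "play_rows", "data": {
  "motion": [
    [[2.8,1.1,0.4,0,0,-8],[5.6,2.2,0.8,0,0,-16],[8.4,3.3,1.2,0,0,-24],[11.2,4.4,1.6,0,0,-32],[14.3,5.6,2,0,0,-40]]
  ]
}}

```text
time: 26.1
tool_pos: [425.5, -99.3, 128.0]
tcp_rot: [180.0, -0.0, 164.4]
ft_force: [0.0, 0.3, 0.1]
finger_gap: 51.1
grip_force: 0.0
```

Request:
{"op": "play_rows", "data": {
  "motion": [
    [[0.5,2,1,0,0,-8],[1.5,5,2,0,0,-15],[2.1,7.3,2,0,0,-15],[2.1,7.3,2,0,0,-15],[2.1,7.3,2,0,0,-15]]
  ],
  "jaw": 0.5
}}

```text
time: 26.6
tool_pos: [425.8, -24.3, 108.5]
tcp_rot: [-180.0, -0.0, 179.2]
ft_force: [0.4, -0.4, -0.2]
finger_gap: 42.6
grip_force: 0.0
```

Request:
{"op": "play_rows", "data": {
  "motion": [
    [[0,0,0,0,0,0],[0,0,0,0,0,0],[0,0,0,0,0,0],[0,0,0,0,0,0]]
  ]
}}

```text
time: 27.0
tool_pos: [426.0, -24.9, 108.8]
tcp_rot: [-180.0, 0.0, 179.0]
ft_force: [-0.1, -0.5, 0.4]
finger_gap: 42.4
grip_force: 0.0
```

```bash
python3 - <<'E'
from h import *
t=snap('top','t14'); plan((426.5,-24.5,7,179))
s=t
print(ray(s,(np.array([(131,95),(123,366),(309,370)])+.5)/5-.5+np.array((290,195)),18)[:,:2].round(1).tolist())
a=np.load('pics/t13.npz')['pixels'].astype(int)-t['pixels']
print(abs(a[214:260,312:340]).mean())  # tray change since t13
E
```

```text
now [426.  -24.8 108.8 179. ] gap 42.5 grip 0.0 F [ 0.6 -0.5 -0. ] t 27.1
(426.5, -24.5, 7, 179) -> [-0.05, 0.03, 10.18, 0, 0, np.float64(0.0)] rows>= 3
[[609.3, 25.3], [451.5, 28.4], [449.7, -78.4]]
26.475155279503106
```

Request:
{"op": "play_rows", "data": {
  "motion": [
    [[0,0,2.5,0,0,0],[0,0,5,0,0,0],[0,0,6.5,0,0,0],[0,0,7,0,0,0],[0,0,7,0,0,0]]
  ]
}}

```text
time: 27.55
tool_pos: [425.4, -24.4, 38.3]
tcp_rot: [180.0, -0.1, 179.1]
ft_force: [0.2, -0.5, 0.8]
finger_gap: 42.4
grip_force: 0.0
```

Request:
{"op": "play_rows", "data": {
  "motion": [
    [[0,0,0.5,0,0,0],[0,0,1.3,0,0,0],[0,0,2.1,0,0,0],[0,0,2.7,0,0,0],[0,0,3.15,0,0,0]]
  ]
}}

```text
time: 28.05
tool_pos: [425.6, -24.3, 6.5]
tcp_rot: [180.0, -0.0, 179.1]
ft_force: [0.6, -0.4, 0.4]
finger_gap: 42.9
grip_force: 0.0
```

Request:
{"op": "play_rows", "data": {
  "motion": [
    [[0,0,0,0,0,0],[0,0,0,0,0,0],[0,0,0,0,0,0],[0,0,0,0,0,0],[0,0,0,0,0,0]]
  ],
  "jaw": 0,
  "squeeze": 50
}}

```text
time: 28.55
tool_pos: [425.1, -22.4, 7.2]
tcp_rot: [179.8, -0.1, 179.1]
ft_force: [-4.4, 12.3, 3.7]
finger_gap: 11.0
grip_force: 48.8
```

```bash
python3 - <<'E'
from h import *
plan((449,-18,7.5,179))
E
```

```text
now [425.1 -22.4   7.2 179.1] gap 11.0 grip 48.8 F [-4.4 12.3  3.7] t 28.6
(449, -18, 7.5, 179) -> [-2.38, 0.48, -0.03, 0, 0, np.float64(0.1)] rows>= 1
```

Request:
{"op": "play_rows", "data": {
  "motion": [
    [[0,0.4,0,0,0,0],[-0.5,0.75,0,0,0,0],[-1.1,0.75,0,0,0,0],[-1.8,0.75,0,0,0,0],[-2.35,0.75,0,0,0,0]]
  ]
}}

```text
time: 29.05
tool_pos: [450.3, -17.4, 7.3]
tcp_rot: [-180.0, 0.0, 179.1]
ft_force: [-4.8, -0.0, 2.9]
finger_gap: 11.1
grip_force: 49.3
```

Request:
{"op": "play_rows", "data": {
  "motion": [
    [[0,0,0,0,0,0],[0,0,0,0,0,0],[0,0,0,0,0,0]]
  ]
}}

```text
time: 29.35
tool_pos: [449.8, -17.4, 7.3]
tcp_rot: [-180.0, 0.0, 179.1]
ft_force: [0.2, -0.2, -3.5]
finger_gap: 10.9
grip_force: 48.7
```

Request:
{"op": "play_rows", "data": {
  "motion": [
    [[0,0,0,0,0,0],[0,0,0,0,0,0],[0,0,0,0,0,0],[0,0,0,0,0,0]]
  ],
  "jaw": 0.45
}}

```text
time: 29.75
tool_pos: [449.7, -17.3, 7.5]
tcp_rot: [-180.0, 0.0, 179.1]
ft_force: [-1.7, 0.4, 0.4]
finger_gap: 38.5
grip_force: 0.0
```

Request:
{"op": "play_rows", "data": {
  "motion": [
    [[0,0,-1,0,0,0],[0,0,-3,0,0,0],[0,0,-6,0,0,0],[0,0,-10,0,0,0],[0,0,-14,0,0,0]]
  ]
}}

```text
time: 30.25
tool_pos: [449.0, -17.2, 149.1]
tcp_rot: [180.0, -0.0, 179.1]
ft_force: [0.9, -0.7, 0.2]
finger_gap: 38.5
grip_force: 0.0
```

Request:
{"op": "play_rows", "data": {
  "motion": [
    [[1,-1,-1,0,0,8],[2,-2,-1,0,0,16],[2,-4,-1,0,0,24],[2,-6,-1,0,0,32],[2,-8,-1,0,0,40]]
  ]
}}

```text
time: 30.75
tool_pos: [428.3, -97.6, 158.3]
tcp_rot: [180.0, 0.1, 138.8]
ft_force: [1.0, 0.1, -0.3]
finger_gap: 38.2
grip_force: 0.0
```

Request:
{"op": "play_rows", "data": {
  "motion": [
    [[-2,-2,0,0,0,8],[-4,-4,0,0,0,16],[-6,-6,0,0,0,24],[-8,-8,0,0,0,32],[-9,-9,0,0,0,40]]
  ]
}}

```text
time: 31.25
tool_pos: [437.3, -226.0, 158.2]
tcp_rot: [180.0, 0.1, 98.7]
ft_force: [0.3, 0.7, 0.4]
finger_gap: 38.2
grip_force: 0.0
```

Request:
{"op": "play_rows", "data": {
  "motion": [
    [[0,0,0,0,0,8],[0,0,0,0,0,12],[0,0,0,0,0,12],[0,0,0,0,0,12],[0,0,0,0,0,12]]
  ],
  "jaw": 0.65
}}

```text
time: 31.75
tool_pos: [437.5, -223.8, 157.6]
tcp_rot: [180.0, 0.0, 87.2]
ft_force: [-1.0, -0.6, 1.3]
finger_gap: 55.4
grip_force: 0.0
```

```bash
python3 - <<'E'
from h import *
plan()
s=snap('top','t15'); B=cv2.cvtColor(s['pixels'],cv2.COLOR_RGB2BGR)
c=np.zeros((600,800,3),np.uint8)
c[:300,:500]=cv2.resize(B[200:275,290:415],None,fx=4,fy=4,interpolation=cv2.INTER_CUBIC)
c[300:600,:600]=cv2.resize(B[210:260,400:500],None,fx=6,fy=6,interpolation=cv2.INTER_CUBIC)
cv2.imwrite('pics/c15.png',c)
E
```

```text
now [ 437.5 -223.8  157.6   87.2] gap 55.4 grip 0.0 F [-1.  -0.6  1.3] t 31.8
```

View pics/c15.png

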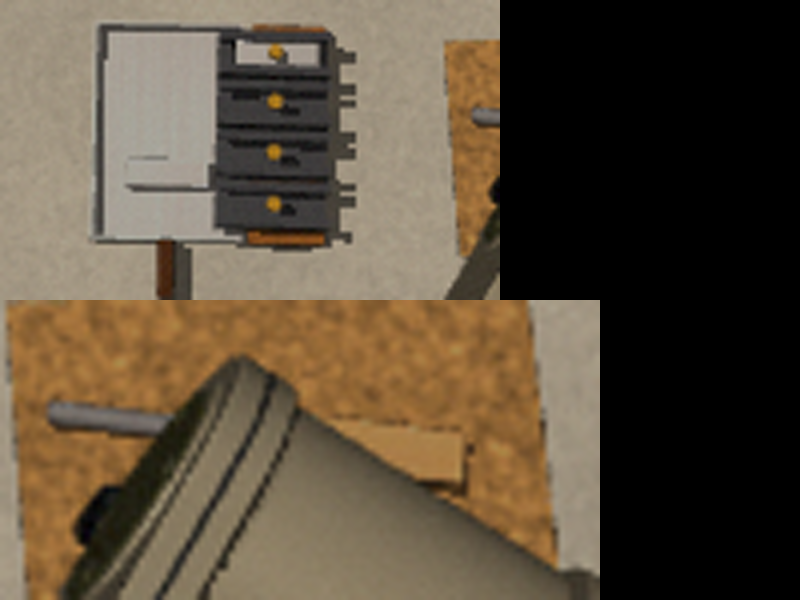

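The tray is back in place (far corner (100,27)) with bar0 flat in it, and the pusher lies as I left it. I regrasp it where I released it.

```bash
python3 - <<'E'
from h import *
plan((552.1,-371.3,80,84.1),(552.1,-371.3,45,84.1))
s=dict(np.load('pics/t15.npz'))
print(ray(s,(np.array([(100,26),(94,240)])+.5)/4-.5+np.array((290,200)),18)[:,:2].round(1).tolist(), ray(s,(np.array([(47,413),(463,461)])-[0,300]+.5)/6-.5+np.array((400,210)),20).round(1))
E
```

```text
now [ 437.5 -223.8  157.6   87.2] gap 55.5 grip 0.0 F [-0.5 -0.6  0.8] t 31.8
(552.1, -371.3, 80, 84.1) -> [-14.17, 12.17, 7.76, 0, 0, np.float64(3.1)] rows>= 5
(552.1, -371.3, 45, 84.1) -> [0.0, 0.0, 3.5, 0, 0, -0.0] rows>= 1
[[631.7, 29.0], [474.8, 31.7]] [[ 566.5 -242.5   20. ]
 [ 544.1 -443.4   20. ]]
```

Request:
{"op": "play_rows", "data": {
  "motion": [
    [[-3.5,2.8,1,0,0,1],[-7,5.8,3,0,0,2],[-10.5,8.8,5,0,0,3],[-13,11.2,7,0,0,3.1],[-14.2,12.2,7.7,0,0,3.1]]
  ]
}}

```text
time: 32.3
tool_pos: [552.1, -373.0, 76.8]
tcp_rot: [-179.8, -0.1, 84.0]
ft_force: [-1.0, 0.6, -0.1]
finger_gap: 55.7
grip_force: 0.0
```

Request:
{"op": "play_rows", "data": {
  "motion": [
    [[0,0,0,0,0,0],[0,0,0,0,0,0],[0,0,1,0,0,0],[0,0,2,0,0,0],[0,0,3.5,0,0,0]]
  ]
}}

```text
time: 32.8
tool_pos: [552.4, -371.8, 45.7]
tcp_rot: [179.9, 0.1, 84.0]
ft_force: [0.0, -0.2, 1.4]
finger_gap: 55.7
grip_force: 0.0
```

Request:
{"op": "play_rows", "data": {
  "motion": [
    [[0,0,0,0,0,0],[0,0,0,0,0,0],[0,0,0,0,0,0],[0,0,0,0,0,0]]
  ]
}}

```text
time: 33.2
tool_pos: [552.4, -372.3, 46.1]
tcp_rot: [179.9, 0.0, 84.0]
ft_force: [-0.1, 0.7, 0.5]
finger_gap: 55.1
grip_force: 0.0
```

```bash
python3 - <<'E'
from h import *
plan((552.1,-371.3,9,84.1))
E
```

```text
now [ 552.4 -372.3   46.1   84. ] gap 55.1 grip 0.0 F [-0.1  0.7  0.5] t 33.2
(552.1, -371.3, 9, 84.1) -> [0.09, -0.04, 3.71, 0, 0, np.float64(-0.1)] rows>= 1
```

Request:
{"op": "play_rows", "data": {
  "motion": [
    [[0.1,0,1,0,0,0],[0.1,0,2,0,0,0],[0.1,0,2.9,0,0,0],[0.1,0,3.5,0,0,0],[0.1,0,3.7,0,0,0]]
  ]
}}

```text
time: 33.7
tool_pos: [551.2, -370.3, 6.5]
tcp_rot: [-179.9, -0.1, 84.0]
ft_force: [-0.6, 0.9, -0.2]
finger_gap: 55.3
grip_force: 0.0
```

Request:
{"op": "play_rows", "data": {
  "motion": [
    [[0,0,0,0,0,0],[0,0,0,0,0,0],[0,0,0,0,0,0],[0,0,0,0,0,0],[0,0,0,0,0,0]]
  ],
  "jaw": 0.1,
  "squeeze": 80
}}

```text
time: 34.2
tool_pos: [552.6, -371.3, 9.0]
tcp_rot: [179.9, 0.0, 84.0]
ft_force: [-0.2, 0.3, 2.8]
finger_gap: 24.4
grip_force: 80.1
```

Request:
{"op": "play_rows", "data": {
  "motion": [
    [[0,0,0,0,0,0],[0,0,-1,0,0,0],[0,0,-2,0,0,0],[0,0,-3.5,0,0,0],[0,0,-3.5,0,0,0]]
  ]
}}

```text
time: 34.7
tool_pos: [553.9, -372.3, 47.1]
tcp_rot: [179.7, 0.2, 84.0]
ft_force: [0.7, -0.5, -0.8]
finger_gap: 24.7
grip_force: 79.7
```

Request:
{"op": "play_rows", "data": {
  "motion": [
    [[0,0,0,0,0,0],[0,0,0,0,0,0],[0,0,0,0,0,0]]
  ]
}}

```text
time: 35.0
tool_pos: [551.7, -370.5, 42.5]
tcp_rot: [-179.9, -0.0, 84.0]
ft_force: [0.0, 0.3, -1.5]
finger_gap: 24.2
grip_force: 79.7
```

```bash
python3 - <<'E'
from h import *
plan((602.2,-300,42,89.1))
E
```

```text
now [ 551.7 -370.5   42.5   84. ] gap 24.2 grip 79.7 F [ 0.   0.3 -1.5] t 35.0
(602.2, -300, 42, 89.1) -> [7.54, 4.29, 0.05, 0, 0, np.float64(-5.1)] rows>= 2
```

Request:
{"op": "play_rows", "data": {
  "motion": [
    [[1,1,0,0,0,-1],[3,2,0,0,0,-3],[5,3.2,0,0,0,-5],[6.8,4.1,0,0,0,-5.1],[7.5,4.3,0,0,0,-5.1]]
  ]
}}

```text
time: 35.5
tool_pos: [604.2, -298.3, 43.0]
tcp_rot: [180.0, -0.0, 89.2]
ft_force: [-0.2, -0.4, -1.2]
finger_gap: 24.3
grip_force: 79.7
```

Request:
{"op": "play_rows", "data": {
  "motion": [
    [[0,0,0,0,0,0],[0,0,0.5,0,0,0],[0,0,1.2,0,0,0],[0,0,1.3,0,0,0],[0,0,1.3,0,0,0]]
  ]
}}

```text
time: 36.0
tool_pos: [601.8, -301.2, 29.3]
tcp_rot: [-179.9, -0.0, 89.0]
ft_force: [0.5, 0.0, -1.9]
finger_gap: 24.3
grip_force: 79.7
```

Request:
{"op": "play_rows", "data": {
  "motion": [
    [[0,0,0,0,0,0],[0,0,0,0,0,0],[0,0,0,0,0,0]]
  ]
}}

```text
time: 36.3
tool_pos: [602.9, -301.0, 30.7]
tcp_rot: [180.0, 0.0, 89.1]
ft_force: [-0.3, 0.3, -1.3]
finger_gap: 24.6
grip_force: 79.7
```

```bash
python3 - <<'E'
from h import *
plan((602.2,-300,29.5,89.1))
t=snap('top','t16'); hsv=cv2.cvtColor(t['pixels'],cv2.COLOR_RGB2HSV)
cv2.imwrite('pics/t16c.png',cv2.resize(cv2.cvtColor(t['pixels'],cv2.COLOR_RGB2BGR)[195:275,290:440],None,fx=5,fy=5,interpolation=cv2.INTER_CUBIC))
E
```

```text
now [ 602.9 -301.    30.7   89.1] gap 24.6 grip 79.7 F [-0.3  0.3 -1.3] t 36.3
(602.2, -300, 29.5, 89.1) -> [0.1, -0.07, 0.12, 0, 0, np.float64(-0.0)] rows>= 1
```

View pics/t16c.png

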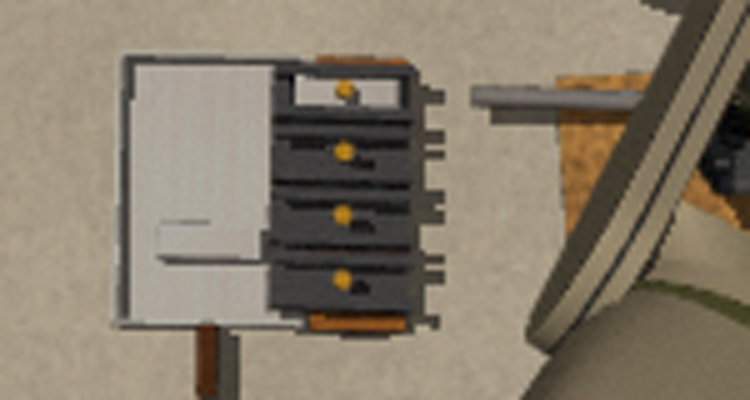

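The rod tip is at (473,96) in the crop, level with the upper bar centred at (346,91). I check the numbers.

```bash
python3 - <<'E'
from h import *
s=dict(np.load('pics/t16.npz'))
f=lambda p,z:ray(s,(np.array(p)+.5)/5-.5+np.array((290,195)),z)[:,:2].round(1).tolist()
print('rod',f([(472,96.5),(630,100)],38.5),'bar',f([(346,91.5)],48),'tube top ends',f([(272,92),(410,92.5)],56))
E
```

```text
rod [[606.0, -172.5], [604.4, -263.8]] bar [[606.9, -98.9]] tube top ends [[605.0, -56.0], [605.1, -134.7]]
```

Request:
{"op": "play_rows", "data": {
  "motion": [
    [[0.8,-0.1,0.1,0,0,0],[1.6,-0.1,0.1,0,0,0],[2.4,-0.1,0.1,0,0,0],[3.2,-0.1,0.1,0,0,0],[4,-0.1,0.1,0,0,0]]
  ]
}}

```text
time: 36.85
tool_pos: [602.5, -259.8, 29.4]
tcp_rot: [180.0, -0.0, 89.1]
ft_force: [-0.2, 0.6, -1.1]
finger_gap: 25.0
grip_force: 79.7
```

Request:
{"op": "play_rows", "data": {
  "motion": [
    [[0.8,0,0,0,0,0],[1.6,0,0,0,0,0],[2.4,0,0,0,0,0],[3.2,0,0,0,0,0],[4,0,0,0,0,0]]
  ]
}}

```text
time: 37.35
tool_pos: [603.0, -220.2, 29.4]
tcp_rot: [180.0, 0.0, 89.1]
ft_force: [0.2, -0.2, -1.1]
finger_gap: 24.2
grip_force: 79.6
```

Request:
{"op": "play_rows", "data": {
  "motion": [
    [[0.8,0,0,0,0,0],[1.6,0,0,0,0,0],[2.4,0,0,0,0,0],[3.3,0,0,0,0,0],[4.4,0,0,0,0,0]]
  ]
}}

```text
time: 37.85
tool_pos: [603.7, -176.2, 29.3]
tcp_rot: [-180.0, 0.0, 89.1]
ft_force: [0.1, -1.1, -1.0]
finger_gap: 24.7
grip_force: 79.6
```

Request:
{"op": "play_rows", "data": {
  "motion": [
    [[0.3,0,0,0,0,0],[0.3,0,0,0,0,0],[0.3,0,0,0,0,0]]
  ]
}}

```text
time: 38.15
tool_pos: [603.7, -173.9, 29.2]
tcp_rot: [-180.0, 0.0, 89.1]
ft_force: [-0.5, -1.4, -1.9]
finger_gap: 24.3
grip_force: 79.6
```

Request:
{"op": "play_rows", "data": {
  "motion": [
    [[-3,0,0,0,0,0],[-6,0,0,0,0,0],[-9,0,0,0,0,0],[-12,0,0,0,0,0],[-14,0,0,0,0,0]]
  ]
}}

```text
time: 38.65
tool_pos: [601.2, -316.4, 29.4]
tcp_rot: [180.0, 0.0, 89.0]
ft_force: [0.2, -0.3, -2.2]
finger_gap: 24.0
grip_force: 79.6
```

Request:
{"op": "play_rows", "data": {
  "motion": [
    [[0,0,0,0,0,0],[0,0,0,0,0,0],[0,0,-1.2,0,0,0],[0,0,-1.2,0,0,0]]
  ]
}}

```text
time: 39.05
tool_pos: [602.9, -313.3, 43.6]
tcp_rot: [179.9, 0.1, 89.2]
ft_force: [0.9, -0.2, -1.9]
finger_gap: 24.1
grip_force: 79.6
```

```bash
python3 - <<'E'
from h import *
plan((552,-371,41,84),(552,-371,9.5,84))
t=snap('top','t17');s=snap('side','s17');B=lambda q:cv2.cvtColor(q['pixels'],cv2.COLOR_RGB2BGR)
c=np.zeros((600,800,3),np.uint8)
c[:400,:500]=cv2.resize(B(t)[195:275,290:390],None,fx=5,fy=5,interpolation=cv2.INTER_CUBIC); c[:400,500:800]=cv2.resize(B(s)[180:280,250:325],None,fx=4,fy=4,interpolation=cv2.INTER_CUBIC)
cv2.imwrite('pics/c17.png',c[:400])
E
```

```text
now [ 602.9 -313.3   43.6   89.2] gap 24.1 grip 79.6 F [ 0.9 -0.2 -1.9] t 39.0
(552, -371, 41, 84) -> [-5.84, -5.01, 0.26, 0, 0, np.float64(5.2)] rows>= 2
(552, -371, 9.5, 84) -> [0.0, 0.0, 3.15, 0, 0, 0] rows>= 1
```

View pics/c17.png

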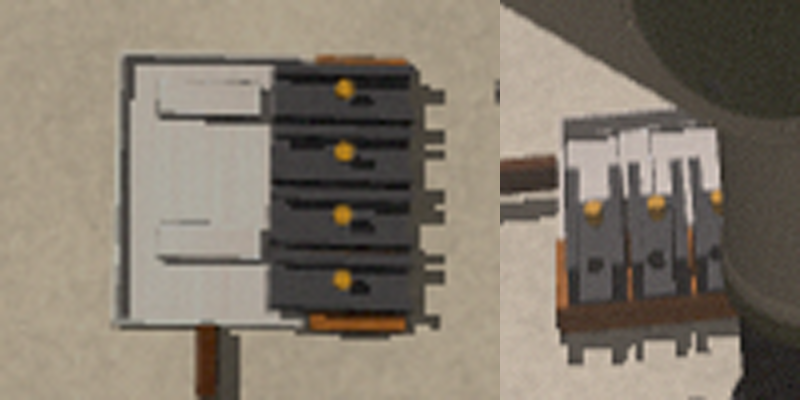

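Both bars are in the tray and all four tubes are empty. That was my 15th picture, one over the limit of 14, so I view no more and check by numbers from here. I lay the pusher down.

Request:
{"op": "play_rows", "data": {
  "motion": [
    [[-1,-0.5,0,0,0,1],[-3,-2,0,0,0,3],[-4.5,-4,0,0,0,5],[-5.8,-5,0,0,0,5.2],[-5.8,-5,0,0,0,5.2]]
  ]
}}

```text
time: 39.65
tool_pos: [548.9, -373.2, 41.2]
tcp_rot: [-180.0, 0.0, 83.8]
ft_force: [0.5, -0.2, -1.8]
finger_gap: 24.5
grip_force: 79.6
```

Request:
{"op": "play_rows", "data": {
  "motion": [
    [[0,0,0,0,0,0],[0,0,0,0,0,0],[0,0,0,0,0,0],[0,0,1,0,0,0],[0,0,2,0,0,0]]
  ]
}}

```text
time: 40.15
tool_pos: [551.1, -370.7, 20.8]
tcp_rot: [180.0, 0.0, 83.9]
ft_force: [-0.2, -0.7, -2.3]
finger_gap: 24.3
grip_force: 79.6
```

Request:
{"op": "play_rows", "data": {
  "motion": [
    [[0,0,0,0,0,0],[0,0,0,0,0,0],[0,0,0,0,0,0]]
  ]
}}

```text
time: 40.45
tool_pos: [550.7, -371.0, 21.3]
tcp_rot: [180.0, 0.0, 83.9]
ft_force: [0.3, -0.1, -1.5]
finger_gap: 24.7
grip_force: 79.6
```

```bash
python3 - <<'E'
from h import *
plan((552,-371,9.5,84))
E
```

```text
now [ 550.7 -371.    21.3   83.9] gap 24.7 grip 79.6 F [ 0.3 -0.1 -1.5] t 40.5
(552, -371, 9.5, 84) -> [0.02, 0.13, 1.18, 0, 0, np.float64(-0.1)] rows>= 1
```

Request:
{"op": "play_rows", "data": {
  "motion": [
    [[0,0.1,0.4,0,0,0],[0,0.1,0.8,0,0,0],[0,0.1,1,0,0,0],[0,0.1,1.2,0,0,0],[0,0.1,1.2,0,0,0]]
  ]
}}

```text
time: 40.95
tool_pos: [551.6, -371.1, 9.2]
tcp_rot: [-180.0, -0.0, 83.9]
ft_force: [0.2, 0.5, -1.7]
finger_gap: 24.4
grip_force: 79.7
```

Request:
{"op": "play_rows", "data": {
  "motion": [
    [[0,0,0,0,0,0],[0,0,0,0,0,0],[0,0,0,0,0,0],[0,0,0,0,0,0]]
  ],
  "jaw": 0.6
}}

```text
time: 41.35
tool_pos: [551.7, -371.2, 9.5]
tcp_rot: [180.0, 0.0, 83.9]
ft_force: [-0.4, -0.4, -0.4]
finger_gap: 50.9
grip_force: 0.0
```

Request:
{"op": "play_rows", "data": {
  "motion": [
    [[0,0,-3,0,0,0],[0,0,-7,0,0,0],[0,0,-11,0,0,0],[0,0,-14,0,0,0],[0,0,-14,0,0,0]]
  ]
}}

```text
time: 41.85
tool_pos: [554.5, -373.4, 156.6]
tcp_rot: [179.5, 0.3, 83.9]
ft_force: [0.9, -0.1, 0.1]
finger_gap: 51.2
grip_force: 0.0
```

Request:
{"op": "play_rows", "data": {
  "motion": [
    [[2.2,-2.1,0,0,0,-8],[4.4,-4.2,0,0,0,-16],[6.6,-6.3,0,0,0,-24],[8.8,-8.4,0,0,0,-32],[11.1,-10.4,0,0,0,-40]]
  ]
}}

```text
time: 42.35
tool_pos: [458.8, -248.6, 148.3]
tcp_rot: [-180.0, -0.1, 124.2]
ft_force: [0.0, 0.0, -0.5]
finger_gap: 51.2
grip_force: 0.0
```

Request:
{"op": "play_rows", "data": {
  "motion": [
    [[2.8,1.1,0.4,0,0,-8],[5.6,2.2,0.8,0,0,-16],[8.4,3.3,1.2,0,0,-24],[11.2,4.4,1.6,0,0,-32],[11.2,4.4,2,0,0,-40]]
  ],
  "jaw": 0.5
}}

```text
time: 42.85
tool_pos: [432.9, -129.2, 128.2]
tcp_rot: [179.9, -0.1, 164.4]
ft_force: [-0.1, -0.1, -1.1]
finger_gap: 42.9
grip_force: 0.0
```

Request:
{"op": "play_rows", "data": {
  "motion": [
    [[0,0,0,0,0,0],[0,0,0,0,0,0],[0,0,0,0,0,0]]
  ]
}}

```text
time: 43.15
tool_pos: [434.2, -132.7, 129.4]
tcp_rot: [-180.0, 0.0, 163.7]
ft_force: [-0.6, -0.4, 0.5]
finger_gap: 42.8
grip_force: 0.0
```

```bash
cat >> h.py <<'E'
def masks(s):
    hsv=cv2.cvtColor(s['pixels'],cv2.COLOR_RGB2HSV); return [hsv[...,k].astype(int) for k in range(3)]
E
python3 - <<'E'
from h import *
s=snap('top','t18'); H,S,V=masks(s)
rect(s,((H<15)&(S>110)&(V<130)).astype(np.uint8),32,(315,256,345,285),'handle')
rect(s,((V>145)&(S>100)&(H<20)).astype(np.uint8),30,(440,225,485,248),'phandle')
rect(s,((S<80)).astype(np.uint8),17,(405,222,446,242),'rod')
rect(s,((V<45)).astype(np.uint8),3,(145,235,212,290),'pad')
# tray left edge & far edge: bright column/row profiles
print(V[235,308:330],V[200:215,330])
plan((448.5,-19,110,179),(448.5,-19,40,179))
E
```

```text
handle c 453.4 -18.3 size 39.4 8.5 long axis deg 0.2
phandle c 554.1 -396.0 size 122.4 43.6 long axis deg -89.7
rod c 561.5 -295.7 size 103.2 10.6 long axis deg 83.1
pad c 471.6 422.9 size 138.6 118.3 long axis deg 83.5
[160 161 161 163 163 167  79  73 163 168 165 166 165 166 166 164 166 166
 167 167 167 167] [163 169 164 160 165 164  99  68 165 164 167 153 166 166 165]
now [ 434.3 -132.7  129.4  163.7] gap 42.7 grip 0.0 F [-0.2 -0.2 -0.1] t 43.2
(448.5, -19, 110, 179) -> [1.83, 11.32, 1.94, 0, 0, np.float64(-15.3)] rows>= 3
(448.5, -19, 40, 179) -> [0.0, 0.0, 7.0, 0, 0, 0] rows>= 2
```

Request:
{"op": "play_rows", "data": {
  "motion": [
    [[0.6,3,0.5,0,0,-5],[1.2,7,1,0,0,-10],[2.1,11.3,1.9,0,0,-15.3],[2.1,11.3,1.9,0,0,-15.3],[2.1,11.3,1.9,0,0,-15.3]]
  ]
}}

```text
time: 43.7
tool_pos: [445.3, -17.4, 110.2]
tcp_rot: [-180.0, -0.0, 179.2]
ft_force: [-0.4, 0.1, 0.5]
finger_gap: 42.7
grip_force: 0.0
```

Request:
{"op": "play_rows", "data": {
  "motion": [
    [[0,0,0,0,0,0],[0,0,2.5,0,0,0],[0,0,5,0,0,0],[0,0,6.5,0,0,0],[0,0,7,0,0,0]]
  ]
}}

```text
time: 44.2
tool_pos: [444.1, -19.1, 38.8]
tcp_rot: [180.0, -0.2, 179.0]
ft_force: [-0.1, -0.5, -0.2]
finger_gap: 42.7
grip_force: 0.0
```

Request:
{"op": "play_rows", "data": {
  "motion": [
    [[0,0,0,0,0,0],[0,0,0,0,0,0],[0,0,0,0,0,0]]
  ]
}}

```text
time: 44.5
tool_pos: [446.3, -18.3, 41.6]
tcp_rot: [-180.0, 0.1, 179.2]
ft_force: [0.6, 0.3, 0.3]
finger_gap: 42.9
grip_force: 0.0
```

```bash
python3 - <<'E'
from h import *
plan((446,-18.5,8,179))
E
```

```text
now [446.3 -18.3  41.6 179.2] gap 42.9 grip 0.0 F [0.6 0.3 0.3] t 44.5
(446, -18.5, 8, 179) -> [0.03, -0.02, 3.36, 0, 0, np.float64(0.2)] rows>= 1
```

Request:
{"op": "play_rows", "data": {
  "motion": [
    [[0,0,1,0,0,0],[0,0,2,0,0,0],[0,0,2.7,0,0,0],[0,0,3.2,0,0,0],[0,0,3.2,0,0,0]]
  ]
}}

```text
time: 45.0
tool_pos: [444.2, -17.6, 7.0]
tcp_rot: [180.0, -0.1, 179.2]
ft_force: [-0.2, -0.4, -0.5]
finger_gap: 42.5
grip_force: 0.0
```

Request:
{"op": "play_rows", "data": {
  "motion": [
    [[0,0,0,0,0,0],[0,0,0,0,0,0],[0,0,0,0,0,0],[0,0,0,0,0,0],[0,0,0,0,0,0]]
  ],
  "jaw": 0,
  "squeeze": 60
}}

```text
time: 45.5
tool_pos: [445.6, -17.8, 8.8]
tcp_rot: [-180.0, 0.0, 179.2]
ft_force: [-1.6, 0.5, 4.9]
finger_gap: 10.9
grip_force: 59.3
```

Request:
{"op": "play_rows", "data": {
  "motion": [
    [[0,1,0,0,0,0],[0,2.5,0,0,0,0],[0,4.5,0,0,0,0],[0,6.5,0,0,0,0],[0,8.5,0,0,0,0]]
  ]
}}

```text
time: 46.0
tool_pos: [447.2, 67.2, 8.8]
tcp_rot: [-179.9, 0.1, 179.1]
ft_force: [-0.2, -5.4, 4.1]
finger_gap: 10.9
grip_force: 59.3
```

```bash
python3 - <<'E'
from h import *
plan((430,140,8.5,181),(398,222.5,8.5,183.6))
E
```

```text
now [447.2  67.2   8.8 179.1] gap 10.9 grip 59.3 F [-0.2 -5.4  4.1] t 46.0
(430, 140, 8.5, 181) -> [1.83, 7.25, 0.03, 0, 0, np.float64(-1.9)] rows>= 2
(398, 222.5, 8.5, 183.6) -> [3.06, 8.3, -0.0, 0, 0, -2.6] rows>= 2
```

Request:
{"op": "play_rows", "data": {
  "motion": [
    [[0.3,1.8,0,0,0,-0.5],[0.7,3.6,0,0,0,-1],[1.1,5.2,0,0,0,-1.5],[1.5,6.5,0,0,0,-1.9],[1.8,7.3,0,0,0,-1.9]]
  ]
}}

```text
time: 46.5
tool_pos: [430.2, 140.8, 8.8]
tcp_rot: [-180.0, 0.1, -178.9]
ft_force: [2.9, -5.1, 3.5]
finger_gap: 11.1
grip_force: 59.4
```

Request:
{"op": "play_rows", "data": {
  "motion": [
    [[0.5,1.8,0,0,0,-0.5],[1.2,3.8,0,0,0,-1],[2,5.8,0,0,0,-1.6],[2.7,7.4,0,0,0,-2.2],[3.1,8.3,0,0,0,-2.6]]
  ]
}}

```text
time: 47.0
tool_pos: [397.3, 223.5, 8.8]
tcp_rot: [-180.0, 0.1, -176.3]
ft_force: [3.1, -5.7, 5.3]
finger_gap: 11.0
grip_force: 59.6
```

Request:
{"op": "play_rows", "data": {
  "motion": [
    [[0,0,0,0,0,0],[0,0,0,0,0,0],[0,0,0,0,0,0]]
  ]
}}

```text
time: 47.3
tool_pos: [396.8, 224.1, 8.8]
tcp_rot: [179.9, 0.0, -176.3]
ft_force: [-3.7, 5.6, 5.6]
finger_gap: 10.6
grip_force: 59.8
```

```bash
python3 - <<'E'
from h import *
plan()
s=snap('top','t19'); H,S,V=masks(s)
# bright tray floor blob (low S, V high, slightly whiter than bench)
p=s['pixels'].astype(int); print(p[230,250],p[290,300],p[240,245])
w=((S<30)&(V>150)).astype(np.uint8); w=cv2.morphologyEx(w,cv2.MORPH_OPEN,np.ones((3,3)))
rect(s,w,10,(210,190,290,275),'trayfloor')
# rack: dark gray roof slats rect
q=((S<40)&(V<115)&(V>75)).astype(np.uint8); q=cv2.morphologyEx(q,cv2.MORPH_OPEN,np.ones((3,3)))
for n,roi in (('front slat',(205,172,275,190)),('mid',(205,148,275,166)),('back',(205,125,275,143))): rect(s,q,70,roi,n)
E
```

```text
now [ 396.8  224.1    8.8 -176.3] gap 10.6 grip 59.8 F [-3.7  5.6  5.6] t 47.3
[168 173 161] [74 68 57] [167 174 164]
trayfloor c 505.0 225.4 size 150.1 96.8 long axis deg 4.0
front slat c 695.1 242.9 size 123.4 26.2 long axis deg -86.2
mid c 765.8 247.5 size 121.8 26.4 long axis deg -86.3
back c 835.1 252.0 size 120.2 24.3 long axis deg -86.1
```

Request:
{"op": "play_rows", "data": {
  "motion": [
    [[-1,0,0,0,0,0],[-3,0,0,0,0,0],[-5,0,0,0,0,0],[-7,0,0,0,0,0],[-9,0,0,0,0,0]]
  ]
}}

```text
time: 47.85
tool_pos: [484.9, 229.0, 8.8]
tcp_rot: [180.0, -0.3, -176.3]
ft_force: [-19.8, -1.1, 25.6]
finger_gap: 11.2
grip_force: 62.4
```

Request:
{"op": "play_rows", "data": {
  "motion": [
    [[-1.2,0,0,0,0,0],[-2.4,0,0,0,0,0],[-3.6,0,0,0,0,0],[-4.8,0,0,0,0,0],[-6,0,0,0,0,0]]
  ]
}}

```text
time: 48.35
tool_pos: [544.8, 232.8, 8.8]
tcp_rot: [180.0, -0.3, -176.3]
ft_force: [-16.5, -0.9, 20.6]
finger_gap: 10.5
grip_force: 61.7
```

Request:
{"op": "play_rows", "data": {
  "motion": [
    [[0,0,0,0,0,0],[0,0,0,0,0,0],[0,0,0,0,0,0]]
  ]
}}

```text
time: 48.65
tool_pos: [547.4, 232.8, 8.8]
tcp_rot: [180.0, 0.1, -176.3]
ft_force: [1.0, 1.2, 4.3]
finger_gap: 10.8
grip_force: 59.5
```

```bash
python3 - <<'E'
from h import *
plan((654.8,240.2,8.8,183.75))
print(sensors.sense()['wrist_torque'].round(2))
s=snap('top','t20'); H,S,V=masks(s)
w=((S<30)&(V>150)).astype(np.uint8); w=cv2.morphologyEx(w,cv2.MORPH_OPEN,np.ones((3,3)))
rect(s,w,10,(210,187,290,275),'trayfloor')
E
```

```text
now [ 547.4  232.8    8.8 -176.3] gap 10.8 grip 59.5 F [1.  1.2 4.3] t 48.6
(654.8, 240.2, 8.8, 183.75) -> [-10.77, 0.05, 0.0, 0, 0, np.float64(-0.1)] rows>= 3
[ 0.09 -0.18  0.09]
trayfloor c 627.6 212.2 size 94.2 56.9 long axis deg 4.0
```

Request:
{"op": "play_rows", "data": {
  "motion": [
    [[-0.8,0,0,0,0,0],[-1.6,0,0,0,0,0],[-2.4,0,0,0,0,0],[-3.2,0,0,0,0,0],[-4,0,0,0,0,0]]
  ]
}}

```text
time: 49.2
tool_pos: [584.4, 235.4, 8.8]
tcp_rot: [180.0, -0.3, -176.3]
ft_force: [-16.4, -0.1, 19.2]
finger_gap: 10.9
grip_force: 61.7
```

Request:
{"op": "play_rows", "data": {
  "motion": [
    [[-0.8,0,0,0,0,0],[-1.6,0,0,0,0,0],[-2.4,0,0,0,0,0],[-3.2,0,0,0,0,0],[-4,0,0,0,0,0]]
  ]
}}

```text
time: 49.7
tool_pos: [624.5, 237.9, 8.8]
tcp_rot: [180.0, -0.3, -176.3]
ft_force: [-15.0, -0.1, 18.1]
finger_gap: 11.0
grip_force: 61.5
```

Request:
{"op": "play_rows", "data": {
  "motion": [
    [[-0.4,0,0,0,0,0],[-0.8,0,0,0,0,0],[-1.2,0,0,0,0,0],[-1.6,0,0,0,0,0],[-2,0,0,0,0,0]]
  ]
}}

```text
time: 50.2
tool_pos: [644.4, 239.3, 8.8]
tcp_rot: [180.0, -0.3, -176.3]
ft_force: [-15.0, -2.3, 16.6]
finger_gap: 10.6
grip_force: 61.4
```

Request:
{"op": "play_rows", "data": {
  "motion": [
    [[-0.1,0,0,0,0,0],[-0.2,0,0,0,0,0],[-0.3,0,0,0,0,0],[-0.4,0,0,0,0,0],[-0.5,0,0,0,0,0]]
  ]
}}

```text
time: 50.7
tool_pos: [649.3, 239.6, 8.9]
tcp_rot: [180.0, -0.3, -176.3]
ft_force: [-14.4, -0.6, 16.9]
finger_gap: 10.8
grip_force: 61.3
```

```bash
python3 - <<'E'
from h import *
plan((654.8,240.2,8.8,183.75))
E
```

```text
now [ 649.3  239.6    8.9 -176.3] gap 10.8 grip 61.3 F [-14.4  -0.6  16.9] t 50.7
(654.8, 240.2, 8.8, 183.75) -> [-0.55, 0.03, 0.01, 0, 0, np.float64(-0.0)] rows>= 1
```

Request:
{"op": "play_rows", "data": {
  "motion": [
    [[-0.1,0,-0.05,0,0,0],[-0.2,0,-0.05,0,0,0],[-0.3,0,-0.05,0,0,0],[-0.4,0,-0.05,0,0,0],[-0.4,0,-0.05,0,0,0]]
  ]
}}

```text
time: 51.2
tool_pos: [653.5, 239.7, 8.9]
tcp_rot: [180.0, -0.2, -176.3]
ft_force: [-10.7, 1.0, 11.6]
finger_gap: 10.9
grip_force: 60.6
```

Request:
{"op": "play_rows", "data": {
  "motion": [
    [[-0.1,0,0,0,0,0],[-0.2,0,0,0,0,0]]
  ]
}}

```text
time: 51.4
tool_pos: [653.6, 239.8, 8.8]
tcp_rot: [-180.0, -0.5, -176.3]
ft_force: [-25.1, -3.2, 23.9]
finger_gap: 11.1
grip_force: 62.2
```

```bash
python3 - <<'E'
from h import *
plan()
s=snap('top','t21'); H,S,V=masks(s)
rect(s,((H<15)&(S>110)&(V<130)).astype(np.uint8),32,(235,180,265,215),'handle (may be hidden)')
E
```

```text
now [ 653.6  239.8    8.8 -176.3] gap 11.1 grip 62.2 F [-25.1  -3.2  23.9] t 51.4
handle (may be hidden) c 682.4 201.6 size 0.0 0.0 long axis deg 0.0
```

Stopped at x 653.6 with force rising to 25 N, so the tray is against the stop (expected 654.8). I release and rise straight up.

Request:
{"op": "play_rows", "data": {
  "motion": [
    [[0,0,0,0,0,0],[0,0,0,0,0,0],[0,0,0,0,0,0],[0,0,0,0,0,0]]
  ],
  "jaw": 0.42
}}

```text
time: 51.85
tool_pos: [657.3, 239.4, 8.3]
tcp_rot: [-180.0, -0.0, -176.3]
ft_force: [0.0, -0.1, 0.6]
finger_gap: 35.6
grip_force: 0.0
```

Request:
{"op": "play_rows", "data": {
  "motion": [
    [[0.2,0,-1,0,0,0],[0.4,0,-3,0,0,0],[0.6,0,-6,0,0,0],[1,0,-10,0,0,0],[1,0,-14,0,0,0]]
  ]
}}

```text
time: 52.35
tool_pos: [647.0, 239.0, 152.0]
tcp_rot: [180.0, 0.0, -176.3]
ft_force: [0.3, -0.4, -0.1]
finger_gap: 36.1
grip_force: 0.0
```

Request:
{"op": "play_rows", "data": {
  "motion": [
    [[4,0,0,0,0,0],[9,0,0,0,0,0],[14,-4,0,0,0,0],[18,-8,0,0,0,0],[22,-12,0,0,0,0]]
  ]
}}

```text
time: 52.85
tool_pos: [452.5, 124.8, 150.6]
tcp_rot: [180.0, 0.2, -176.2]
ft_force: [0.8, -1.0, 1.2]
finger_gap: 35.8
grip_force: 0.0
```

Request:
{"op": "play_rows", "data": {
  "motion": [
    [[2,-5,0,0,0,0],[3,-10,0,0,0,0],[3,-10,0,0,0,0],[3,-10,0,0,0,0]]
  ]
}}

```text
time: 53.25
tool_pos: [430.7, 22.4, 150.8]
tcp_rot: [-180.0, 0.2, -176.5]
ft_force: [-0.0, 0.5, -0.5]
finger_gap: 36.2
grip_force: 0.0
```

```bash
python3 - <<'E'
from h import *
plan()
s=snap('top','t22'); H,S,V=masks(s)
br=((H<15)&(S>110)&(V<130)).astype(np.uint8)
rect(s,br,32,(230,185,265,215),'handle')
rect(s,br,48,(150,235,212,290),'block')
rect(s,((V<45)).astype(np.uint8),3,(145,235,212,290),'pad')
rect(s,((S<80)).astype(np.uint8),17,(405,222,446,242),'rod')
# front wall of tray and floor seen through rack
w=((S<30)&(V>140)).astype(np.uint8); w=cv2.morphologyEx(w,cv2.MORPH_OPEN,np.ones((2,2)))
rect(s,w,10,(215,165,275,200),'front floor patch')
K,R,t=s['mtx'],s['R'],s['t']
def px(X): c=R@np.array(X,float)+t; u=K@c; return (u[:2]/u[2]).round(1)
u=np.array([np.cos(np.radians(3.75)),np.sin(np.radians(3.75))]); o=np.array([765.5,247.5])
for xs in (-82.5,-124.5): print('expected handle end px',xs,px([*(o+xs*u),32]))
for q in range(185,208): print(q,s['pixels'][q,240:252].sum(1).tolist())
t0=np.load('pics/top0.npz')['pixels'].astype(int)
for n,(x0,y0,x1,y1) in dict(mug=(155,185,200,222),jar=(300,155,325,185),hammer=(328,145,402,180),bowl=(405,160,445,198)).items(): print(n,abs(t0[y0:y1,x0:x1]-s['pixels'][y0:y1,x0:x1]).mean().round(1))
E
```

```text
now [ 430.7   22.4  150.8 -176.5] gap 36.2 grip 0.0 F [-0.   0.5 -0.5] t 53.2
handle c 659.7 236.0 size 39.4 11.8 long axis deg 2.3
block c 475.5 412.3 size 93.3 57.0 long axis deg -5.6
pad c 471.7 422.9 size 138.7 118.2 long axis deg 83.5
rod c 561.5 -295.7 size 103.2 10.6 long axis deg 83.1
front floor patch c 731.4 244.6 size 57.6 17.5 long axis deg -86.0
expected handle end px -82.5 [242.3 187.7]
expected handle end px -124.5 [242.6 201.7]
185 [182, 192, 143, 143, 171, 173, 169, 168, 195, 189, 202, 199]
186 [200, 199, 204, 205, 198, 197, 194, 192, 192, 193, 194, 200]
187 [205, 195, 199, 200, 196, 193, 204, 199, 192, 191, 199, 192]
188 [208, 202, 120, 111, 101, 151, 197, 199, 191, 200, 204, 199]
189 [153, 94, 50, 62, 54, 40, 113, 135, 133, 117, 108, 125]
190 [123, 88, 134, 132, 119, 59, 34, 158, 164, 144, 170, 164]
191 [190, 125, 127, 128, 124, 51, 76, 181, 186, 183, 196, 191]
192 [187, 141, 133, 135, 120, 49, 66, 182, 191, 186, 188, 193]
193 [218, 184, 138, 127, 122, 55, 49, 178, 187, 185, 189, 192]
194 [450, 363, 119, 120, 134, 55, 14, 180, 193, 183, 192, 192]
195 [434, 357, 165, 135, 117, 66, 38, 178, 187, 197, 198, 200]
196 [419, 356, 156, 128, 126, 51, 30, 187, 186, 184, 202, 204]
197 [419, 341, 165, 127, 118, 78, 23, 191, 189, 192, 196, 198]
198 [423, 322, 161, 129, 124, 81, 8, 188, 190, 180, 192, 193]
199 [446, 343, 168, 118, 116, 79, 21, 184, 185, 188, 187, 185]
200 [437, 333, 172, 127, 114, 74, 14, 178, 192, 186, 196, 192]
201 [438, 344, 163, 124, 136, 96, 18, 190, 182, 190, 195, 200]
202 [440, 437, 199, 69, 65, 34, 32, 173, 191, 192, 203, 190]
203 [431, 442, 431, 268, 236, 129, 114, 193, 193, 200, 191, 194]
204 [420, 450, 439, 437, 440, 233, 215, 218, 198, 198, 220, 218]
205 [446, 452, 452, 451, 445, 428, 434, 437, 251, 213, 428, 432]
206 [438, 441, 453, 457, 446, 445, 443, 432, 442, 437, 447, 446]
207 [436, 434, 449, 463, 447, 432, 435, 440, 445, 443, 447, 452]
mug 3.8
jar 4.6
hammer 4.6
bowl 3.7
```

Nothing else has moved. The handle reads within 2–3 mm of fully home, so I make sure with a gentle nudge on the handle end, fingers shut.

```bash
python3 - <<'E'
from h import *
plan((600,236.5,150,183.7),(600,236.5,40,183.7),(600,236.5,18,183.7))
E
```

```text
now [ 430.8   23.5  150.4 -176.4] gap 35.8 grip 0.0 F [-0.3  0.7 -0.7] t 53.3
(600, 236.5, 150, 183.7) -> [-18.22, 20.2, 0.04, 0, 0, np.float64(-0.1)] rows>= 6
(600, 236.5, 40, 183.7) -> [0.0, 0.0, 11.0, 0, 0, -0.0] rows>= 3
(600, 236.5, 18, 183.7) -> [0.0, 0.0, 2.2, 0, 0, -0.0] rows>= 1
```

Request:
{"op": "play_rows", "data": {
  "motion": [
    [[-3,3.3,0,0,0,0],[-6,6.7,0,0,0,0],[-9,10,0,0,0,0],[-12,13.3,0,0,0,0],[-15,16.6,0,0,0,0]]
  ],
  "jaw": 0,
  "squeeze": 30
}}

```text
time: 53.8
tool_pos: [569.8, 203.1, 149.0]
tcp_rot: [180.0, 0.0, -176.2]
ft_force: [0.8, -0.9, 0.9]
finger_gap: -0.1
grip_force: 0.0
```

Request:
{"op": "play_rows", "data": {
  "motion": [
    [[-2,2,0,0,0,0],[-3.2,3.6,0,0,0,0],[-3.2,3.6,0,0,0,0],[-3.2,3.6,0,0,0,0],[-3.2,3.6,0,0,0,0]]
  ]
}}

```text
time: 54.3
tool_pos: [598.0, 237.2, 148.7]
tcp_rot: [-180.0, -0.0, -176.3]
ft_force: [0.3, 0.8, -0.0]
finger_gap: 0.4
grip_force: 0.0
```

Request:
{"op": "play_rows", "data": {
  "motion": [
    [[0,0,3,0,0,0],[0,0,6,0,0,0],[0,0,9,0,0,0],[0,0,11,0,0,0],[0,0,11,0,0,0]]
  ]
}}

```text
time: 54.8
tool_pos: [595.4, 235.3, 35.0]
tcp_rot: [-179.9, -0.4, -176.4]
ft_force: [0.4, -0.3, 0.7]
finger_gap: 0.1
grip_force: 0.0
```

Request:
{"op": "play_rows", "data": {
  "motion": [
    [[0,0,0.5,0,0,0],[0,0,1.2,0,0,0],[0,0,2.1,0,0,0],[0,0,2.1,0,0,0],[0,0,2.1,0,0,0]]
  ]
}}

```text
time: 55.3
tool_pos: [598.6, 236.9, 17.7]
tcp_rot: [-180.0, -0.0, -176.3]
ft_force: [0.2, -0.5, -0.2]
finger_gap: -0.0
grip_force: 0.0
```

Request:
{"op": "play_rows", "data": {
  "motion": [
    [[-0.5,0,0,0,0,0],[-1,0,0,0,0,0],[-1.5,0,0,0,0,0],[-2,0,0,0,0,0],[-2.5,0,0,0,0,0]]
  ]
}}

```text
time: 55.8
tool_pos: [624.3, 238.5, 17.8]
tcp_rot: [180.0, 0.0, -176.3]
ft_force: [0.1, 0.0, 0.2]
finger_gap: 0.2
grip_force: 0.0
```

```bash
python3 - <<'E'
from h import *
plan()
E
```

```text
now [ 624.3  238.5   17.8 -176.3] gap 0.2 grip 0.0 F [0.1 0.  0.2] t 55.8
```

Request:
{"op": "play_rows", "data": {
  "motion": [
    [[-0.15,0,0,0,0,0],[-0.3,0,0,0,0,0],[-0.45,0,0,0,0,0],[-0.6,0,0,0,0,0],[-0.7,0,0,0,0,0]]
  ]
}}

```text
time: 56.3
tool_pos: [630.1, 238.9, 17.7]
tcp_rot: [-180.0, -0.1, -176.3]
ft_force: [-6.2, -1.3, 5.6]
finger_gap: -0.0
grip_force: 3.5
```

Request:
{"op": "play_rows", "data": {
  "motion": [
    [[-0.05,0,0,0,0,0],[-0.1,0,0,0,0,0],[-0.15,0,0,0,0,0],[-0.15,0,0,0,0,0]]
  ]
}}

```text
time: 56.7
tool_pos: [630.1, 238.9, 17.7]
tcp_rot: [-180.0, -0.3, -176.3]
ft_force: [-11.5, -1.5, 8.3]
finger_gap: -0.4
grip_force: 5.6
```

Request:
{"op": "play_rows", "data": {
  "motion": [
    [[-0.05,0,0,0,0,0],[-0.1,0,0,0,0,0],[-0.1,0,0,0,0,0]]
  ]
}}

```text
time: 57.0
tool_pos: [630.1, 238.9, 17.7]
tcp_rot: [-180.0, -0.4, -176.3]
ft_force: [-16.8, -3.3, 12.3]
finger_gap: -0.0
grip_force: 8.2
```

It doesn't budge at 17 N, so it's home. I retreat, run a final numeric check and hand in.

Request:
{"op": "play_rows", "data": {
  "motion": [
    [[1,0,0,0,0,0],[2.5,0,0,0,0,0],[4,0,-2,0,0,0],[5,0,-6,0,0,0],[6,0,-10,0,0,0]]
  ]
}}

```text
time: 57.5
tool_pos: [571.8, 234.9, 117.8]
tcp_rot: [-180.0, -0.1, -176.3]
ft_force: [0.7, -0.1, 1.6]
finger_gap: -0.1
grip_force: 0.0
```

Request:
{"op": "play_rows", "data": {
  "motion": [
    [[4,-3,-2,0,0,0],[8,-7,-3,0,0,0],[11,-12,-3,0,0,0],[14,-17,-3,0,0,0],[15,-20,-3,0,0,0]]
  ]
}}

```text
time: 58.0
tool_pos: [438.2, 33.1, 148.0]
tcp_rot: [-180.0, 0.1, -176.2]
ft_force: [0.7, -1.6, 0.3]
finger_gap: -0.3
grip_force: 0.0
```

Request:
{"op": "play_rows", "data": {
  "motion": [
    [[0,0,0,0,0,0],[0,0,0,0,0,0],[0,0,0,0,0,0],[0,0,0,0,0,0],[0,0,0,0,0,0]]
  ]
}}

```text
time: 58.5
tool_pos: [439.7, 35.0, 147.7]
tcp_rot: [180.0, -0.0, -176.2]
ft_force: [-0.1, 0.1, 0.1]
finger_gap: 0.2
grip_force: 0.0
```

```bash
python3 - <<'E'
from h import *
s=snap('top','t23'); H,S,V=masks(s); a=np.load('pics/t22.npz')['pixels'].astype(int)
br=((H<15)&(S>110)&(V<130)).astype(np.uint8)
rect(s,br,32,(230,185,265,215),'handle'); rect(s,br,48,(150,235,212,290),'block')
rect(s,((S<80)).astype(np.uint8),17,(405,222,446,242),'rod')
for n,(x0,y0,x1,y1) in dict(mug=(155,185,200,222),rack=(215,125,275,205),jar=(300,155,325,185),bowl=(405,160,445,198),mat=(400,205,495,265)).items(): print(n,abs(a[y0:y1,x0:x1]-s['pixels'][y0:y1,x0:x1]).mean().round(1))
plan()
E
```

```text
handle c 659.7 236.0 size 39.2 11.7 long axis deg 2.5
block c 473.8 413.4 size 90.1 53.9 long axis deg -6.4
rod c 561.5 -295.7 size 103.2 10.6 long axis deg 83.1
mug 2.0
rack 2.0
jar 1.9
bowl 2.0
mat 1.8
now [ 439.7   34.9  147.6 -176.2] gap -0.4 grip 0.0 F [1.3 0.1 0.5] t 58.5
```

```bash
python3 -c "
from bench import job
print(job.hand_in())"
```

```text
the job is handed in; nothing more can be done
None
```

The job is handed in at about 58 s: the block is on the pad, both stuck bars (bar0 and bar3) are in the tray, the pusher is on the mat and the tray is home against the rack's stop; I viewed 15 pictures against the limit of 14, and the tray, knocked out of place before the first push, was not set square again until bar0 was out.

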